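# Load the stack-drilling jig

## Robot

A 6-joint arm with a two-finger parallel gripper is mounted at the origin on a cart in front of the work surface, level with it; the furniture and walls round the work are solid. World frame = base frame: x ahead of the robot, y to its left, z up, the work surface at z = 0. Lengths are in m, angles in degrees, forces in N, time in s.
With the tool pointing down it reaches from about 0.35 to 0.875 m from the base axis. Payload 15.5 kg.
Tool frame: the origin (TCP) lies at the very end of the fingers, on their centre line; the grasp point (between the pads) lies 19 mm behind it (manip.tcp_to_grasp is the distance from the TCP to the grasp point, in m); z points along the fingers, y is the line along which they close (so a half turn about z gives the same grasp; the last joint's range is limited). The gripper opens to 85 mm and grips with 20 to 120 N. Pads are 22 mm wide; open, the fingers measure 114 mm over their backs; the gripper's body (76 mm by 85 mm) begins 54 mm behind the grasp point. The pads swing forward as they close: fully open they stand 13 mm farther back than shut.
Start: joints at [63.455, 28.281, 77.091, -0, 74.628, -5.472], TCP at [0.225, 0.583, 0.231] pointing down, gripper open.
Joint ranges: [-166.48, 166.48], [-47.26, 123.95], [12.59, 153.08], [-70.14, 250.14], [6.76, 159.57], [-176.63, 176.63]. Speed limits (degrees/s): [108.29, 108.29, 147.25, 172.46, 172.46, 172.46].

## Interface

Orientations are given as [roll, pitch, yaw] about the fixed x, y, z axes, in that order (R = Rz(yaw) Ry(pitch) Rx(roll)).
In Python, from cell import status, get_image, manip, regions_of, pinpoint gives the robot as it stands.
- The arm moves only by the shell command python3 -m handwheel 'ROWS' [FORCE]. ROWS is JSON, a list of rows, each an object of numbers: "grip": the closure, from 0 (fully open) to 1 (shut); "tx", "ty", "tz": the shift along the tool's x, y, z in cm; "ax", "ay", "az": the turn, a rotation vector about the tool's x, y, z in degrees. A call has 1 to 8 rows; each row shifts and turns the commanded pose from where the row before left it, along the tool's axes as they then stand; what a row does not reach is not made up. A row lasts 1/12 s, in which the tool goes at most 41.7 mm and 7.16 degrees, less where a joint would pass 70% of its speed; a pose out of reach is approached as far as the arm can. A call is refused whole if a number of a shift passes 4.17 or a number of a turn 7.16, either way. A call with a gripper value outside its range is refused whole. The fingers move at their own pace and stop on an object; FORCE is the grip in N (left out, the last holds). Time passes only in rows, so rows that do not move let the fingers close. It gives the time, the measured TCP pose, the force, the opening and the grip force at its end, in the units of the state.
- status.get_obs(): the state, without advancing time (a new reading comes with each control period).
- get_image(name): name is "scene" or "side" or "wrist"; returns a dict with "color" (384x512x3 uint8, red, green, blue), "mtx" (3x3 intrinsics, pixels), "D" ([k1, k2, p1, p2, k3] as OpenCV has them; the pictures are not rectified), "T" (4x4, takes a point from camera to world coordinates). Camera axes: x right, y up, looking along -z (the intrinsics and any distortion apply to the point x, -y, -z); pixel columns grow to the right and rows downward; lengths in m; the calibration is good to about 2 mm. A picture is of the moment at which its call begins. There is no depth.
- manip.job_done(): hands the job in; it is judged then, once.
Trained networks look in the newest picture that a camera, given by its name, has taken for a name from the list of things; names that differ only in an ending like _2 or _b are one class to them, and where a whole thing is asked for, a point or a joint stands for the part that bears it (a point fixed in the world has none). Each returns a list of dicts, best first, with "score" (0 to 1); they miss things now and then, are a little off and sometimes report something else, mostly with a low value. They report only what shows in the picture. A call takes as long as a camera call.
- regions_of(camera, label): "pixels" (384x512 bool, what is visible of it) and "bbox" ([left, top, right, bottom] in pixels, round what is visible of it).
- pinpoint(camera, label): "position" ([column, row] in pixels: a listed point, or the origin of a listed thing).
The state is a dict: "time_s": time; "joint_pos": joint angles; "dq": joint speeds; "tau": joint torques, N m; "tcp_pos": TCP position; "tcp_rot": TCP orientation; "force": force on the tool from outside, world axes, zero at the start; "torque": the same for the moment, N m; "finger_gap": finger opening in m; "grip_force": force on a finger pad.
Only numpy, scipy, OpenCV 4.12 (cv2) and the standard library are available. Lean on these libraries where they do the work, as an engineer would, in place of code of your own. Each camera call takes 0.05 s, during which the arm holds its last target. There are 200 camera calls.

## Task

Two steel blanks are to be drilled together: stack them squarely on the plywood backing board that already lies in the drilling jig, so that all three lie flat with their edges flush and up against the jig's three locating pins. Then pull the drill-bush slide by its knob over the finished pile until it is fully home at its end stop. Leave the oil bottle and the caliper where they are.

Things in the scene. Friction and masses are not known exactly. Their poses are not given: they have to be found in the camera images.
- jig: Dark steel drilling jig fixed to the bench. Origin on the bench under the centre of the pile's place; x away from the robot to the slide guide, y left, z up. Base plate 10 mm thick, x -42 to 120 mm, y -60 to 74 mm. Guide block of the slide: x 76 to 114, y ±50 mm, top at z = 62 mm (its screw heads 67 mm).
- pile_seat (a point): Base plate top (z = 10 mm) at the jig's origin: where a plate's underside centre lies when it touches all pins; axes as the jig's. Three upright 10 mm pins, tapered tops 30 mm above this point: two for the long far edge (axes at x = 33, y = ±42 mm), one for the left end (x = -4, y = 60 mm). Near edge and right end are open.
- backing_board: Plywood backing board, 56 mm (its x) by 110 mm (its y), 14 mm thick; origin at the centre of its underside, z up. It lies loose in the jig on the base plate, within 2 mm of the pins; the pile is built on it.
- blank_a: Plain bare steel blank, 56 mm (its x) by 110 mm (its y), 10 mm thick, about 450 g; origin at the centre of its underside, z up. Lies on the bench right of the jig, long side toward the robot, blank_b crooked on top of it. Farther back between here and the jig stands the machine's fixed sensor post, 160 mm tall (pass over or in front). Both blanks are alike: either may come first onto the pile.
- blank_b: Steel blank like blank_a, 56 mm (its x) by 110 mm (its y), 10 mm thick; origin at the centre of its underside, z up. Lies crooked on top of blank_a.
- bush_slide (a joint): Steel slide plate of the jig with two brass drill bushes, 70 mm wide (y), z 47 to 55 mm (bushes to 60), running along the jig's x. In m: 0 = parked, front edge at jig x = 74 mm; grows as it is pulled toward the robot over the pile; 0.094 = end stop, front edge at x = -20 mm. It stays where it is left. The finished pile (top at z = 44 mm) passes 3 mm under it.
- slide_knob (a point): Top centre of the slide's black round knob, 26 mm dia; the knob head spans from 24 mm below this point up to it (z 61 to 85 mm over the bench) on a thinner stem. At jig x = 124 mm, y = 0 with the slide parked; moves with the slide in the jig's -x.
- oil_bottle: Small oil bottle with a red spout, 44 mm dia, 145 mm tall, upright left of the jig; origin at the centre of its underside. To be left alone.
- caliper: Slide caliper, 72 x 210 x 13 mm, lying far right on the bench; origin at the centre of its underside. To be left alone.

How it is judged (in metres and radians):
On the way, in this order (a step that is already met when the one before it is completed fails the run):
1. both blanks lie released on the backing board, flat, square and up against the pins, the slide not yet over them (x of backing_board in the frame of jig between -0.004 and 0.0025 m and y of backing_board in the frame of jig between -0.004 and 0.0025 m and z of backing_board in the frame of jig between 0.008 and 0.012 m and angle between the x axis of each of backing_board, blank_a, blank_b and the x axis of jig, either way round below 0.045 rad and angle between each of backing_board, blank_a, blank_b's own z axis and vertical below 0.035 rad and x of blank_a in the frame of jig between -0.004 and 0.0025 m and y of blank_a in the frame of jig between -0.004 and 0.0025 m and z of blank_a in the frame of jig between 0.022 and 0.036 m and x of blank_b in the frame of jig between -0.004 and 0.0025 m and y of blank_b in the frame of jig between -0.004 and 0.0025 m and z of blank_b in the frame of jig between 0.022 and 0.036 m and linear speed of each of backing_board, blank_a, blank_b below 0.01 m/s and contact force between the fingers and blank_a below 0.3 N and contact force between the fingers and blank_b below 0.3 N and value of joint bush_slide below 0.04 m), for 0.2 s.
2. the slide is at its end stop over the pile (value of joint bush_slide above 0.0915 m), for 0.2 s.
At the end, for the whole second after the job is handed in: Backing board at the bottom on the jig base with both blanks flat on it (within 2 degrees), each of the three within 4 mm of touching the far pins and the left end pin and square to the jig within 2.5 degrees, all at rest; the slide within 2.5 mm of its end stop (x of backing_board in the frame of jig between -0.004 and 0.0025 m and y of backing_board in the frame of jig between -0.004 and 0.0025 m and z of backing_board in the frame of jig between 0.008 and 0.012 m and angle between the x axis of each of backing_board, blank_a, blank_b and the x axis of jig, either way round below 0.045 rad and angle between each of backing_board, blank_a, blank_b's own z axis and vertical below 0.035 rad and x of blank_a in the frame of jig between -0.004 and 0.0025 m and y of blank_a in the frame of jig between -0.004 and 0.0025 m and z of blank_a in the frame of jig between 0.022 and 0.036 m and x of blank_b in the frame of jig between -0.004 and 0.0025 m and y of blank_b in the frame of jig between -0.004 and 0.0025 m and z of blank_b in the frame of jig between 0.022 and 0.036 m and linear speed of each of backing_board, blank_a, blank_b below 0.01 m/s and value of joint bush_slide above 0.0915 m).
It fails at once if the oil bottle is pushed away (more than 25 mm) or tipped (distance of oil_bottle from where it was at the start of the episode above 0.025 m or angle between oil_bottle's own z axis and vertical above 0.5 rad).
It fails at once if the caliper is pushed away (more than 25 mm) or tipped (distance of caliper from where it was at the start of the episode above 0.025 m or angle between caliper's own z axis and vertical above 0.5 rad).
It also fails if it takes over 70 s, if anything falls off the work surface, if the arm or the gripper's body presses on something with over 40 N, if the wrist force passes 120 N, or if a joint passes its speed limit or range.

## Working session

There is one attempt and no reset: what is moved stays moved. The work goes in short steps, Python scripts to look and compute and a shell command to move; the robot and the scene stay as the last step left them, time stands still between calls to the robot, and variables do not carry over. Pictures are saved under pics/ and viewed, at most 12 in all, crops included, and the job is handed in when it is done.

```bash
ls; mkdir -p pics
python3 - <<'E'
from cell import status,get_image,regions_of,pinpoint
import cv2,numpy as np
o=status.get_obs();print({k:np.round(v,3).tolist() for k,v in o.items()})
ims=[]
for c in("scene","side"):
    i=get_image(c);ims.append(i["color"]);print(c,np.round(i["T"],3).tolist(),i["mtx"].tolist(),i["D"])
    for l in("pile_seat","backing_board","blank_a","blank_b","slide_knob","jig","oil_bottle","caliper"):
        print(l,[(np.round(d["position"],1).tolist(),round(float(d["score"]),2)) for d in pinpoint(c,l)][:3])
cv2.imwrite("pics/a.png",cv2.cvtColor(cv2.resize(ims[0],(800,600)),4));cv2.imwrite("pics/b.png",cv2.cvtColor(cv2.resize(ims[1],(800,600)),4))
E
```

```text
pics
{'time_s': 0.0, 'joint_pos': [63.456, 28.314, 77.128, -0.001, 74.631, -5.473], 'dq': [-0.02, -0.01, -0.011, 0.084, 0.08, 0.01], 'tau': [-0.004, -88.215, -38.386, -0.0, 0.01, -0.0], 'tcp_pos': [0.225, 0.583, 0.231], 'tcp_rot': [-179.926, -0.007, 158.93], 'force': [0.427, -0.316, 0.02], 'torque': [0.007, 0.014, -0.011], 'grip_force': 0.0, 'finger_gap': 0.085}
scene [[-0.9, 0.32, -0.298, 0.215], [-0.437, -0.654, 0.618, 0.426], [0.003, 0.686, 0.728, 0.793], [0.0, 0.0, 0.0, 1.0]] [[438.6870343565076, 0.0, 253.18902698551113], [0.0, 438.6870343565076, 194.54885425947256], [0.0, 0.0, 1.0]] [-0.13030214  0.          0.          0.          0.        ]
pile_seat [([256.4, 260.6], 0.71)]
backing_board [([250.5, 261.5], 0.92)]
blank_a [([283.0, 204.8], 0.85), ([279.1, 210.2], 0.8)]
blank_b [([283.0, 204.8], 0.85), ([279.1, 210.2], 0.8)]
slide_knob [([205.2, 218.3], 0.89)]
jig [([250.9, 261.0], 0.9)]
oil_bottle [([222.4, 322.6], 0.75)]
caliper [([306.7, 144.8], 0.62)]
side [[-1.0, 0.017, -0.005, 0.503], [-0.014, -0.595, 0.803, 0.54], [0.01, 0.803, 0.595, 0.64], [0.0, 0.0, 0.0, 1.0]] [[377.5056464355244, 0.0, 255.94861551168654], [0.0, 377.5056464355244, 194.67941806358553], [0.0, 0.0, 1.0]] [-0.05213147  0.          0.          0.          0.        ]
pile_seat [([279.0, 254.6], 0.72)]
backing_board [([277.9, 257.6], 0.97)]
blank_a [([275.3, 215.0], 0.84), ([275.5, 215.2], 0.6)]
blank_b [([275.3, 215.0], 0.84), ([275.5, 215.2], 0.6)]
slide_knob [([224.6, 235.5], 0.85)]
jig [([279.3, 263.2], 0.85)]
oil_bottle []
caliper [([265.5, 166.6], 0.45)]
```

View pics/a.png

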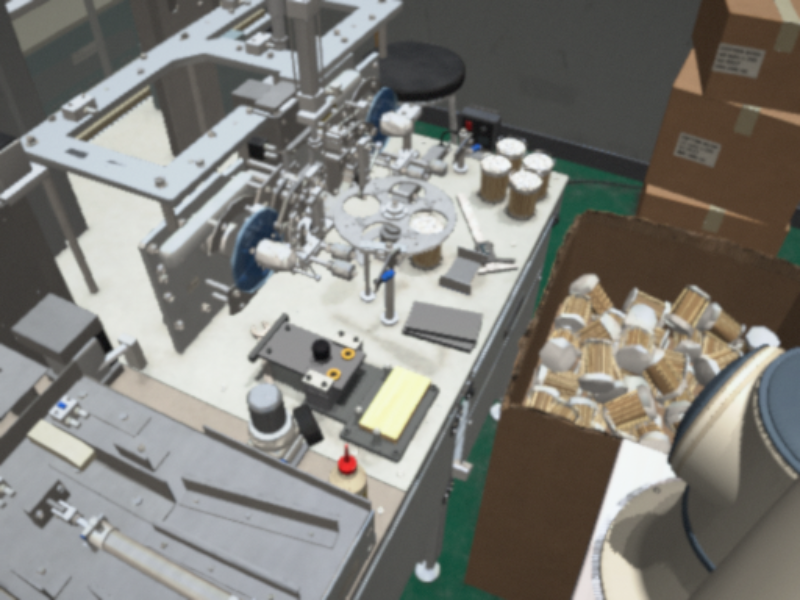

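View pics/b.png

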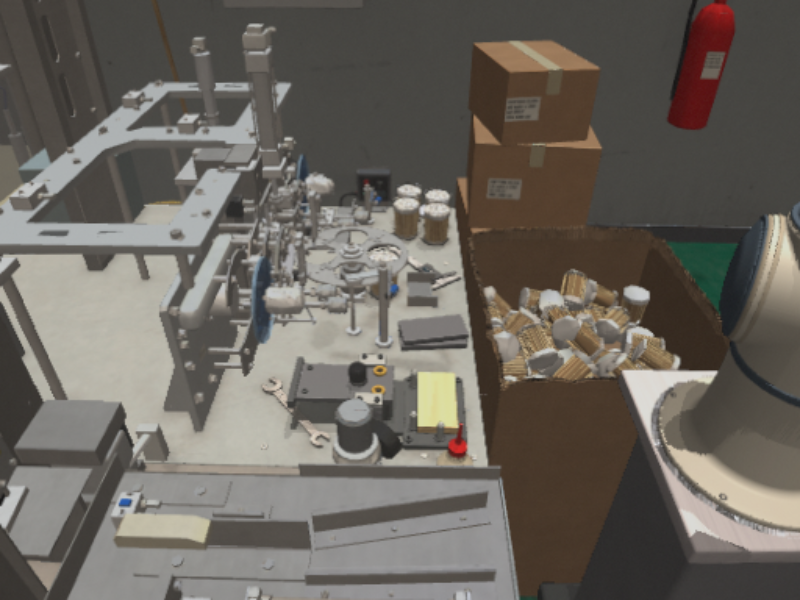

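```bash
cat > h.py <<'E'
from cell import status,get_image,regions_of,pinpoint
import cv2,numpy as np
from scipy.optimize import least_squares
from scipy.spatial.transform import Rotation as R
def on_plane(im,px,z):
    p=cv2.undistortPoints(np.array(px,float).reshape(-1,1,2),im["mtx"],im["D"]).reshape(-1,2)
    d=np.c_[p[:,0],-p[:,1],-np.ones(len(p))]@im["T"][:3,:3].T;o=im["T"][:3,3]
    return o+d*((z-o[2])/d[:,2])[:,None]
def proj(im,P):
    T=np.linalg.inv(im["T"]);c=np.atleast_2d(P)@T[:3,:3].T+T[:3,3]
    c=c*[1,-1,-1]
    return cv2.projectPoints(c,np.zeros(3),np.zeros(3),im["mtx"],im["D"])[0].reshape(-1,2)
def rect(m,im,z):
    """min area rectangle of mask's contour on plane z: centre, sizes, yaw(long side)"""
    c=max(cv2.findContours(m.astype(np.uint8),0,1)[0],key=cv2.contourArea)[:,0]
    w=on_plane(im,c,z)[:,:2]
    (cx,cy),(a,b),t=cv2.minAreaRect((w*1000).astype(np.float32))
    if a<b:a,b,t=b,a,t+90
    return np.round([cx/1e3,cy/1e3,a,b,(t+90)%180-90],3)
E
python3 - <<'E'
from h import *
for c in("scene","side"):
    im=get_image(c)
    print(c)
    for l,z in(("backing_board",.024),("blank_a",.02),("caliper",.013),("bush_slide",.055)):
        for d in regions_of(c,l)[:2]: print(l,round(float(d["score"]),2),d["pixels"].sum(),rect(d["pixels"],im,z))
    for l,z in(("pile_seat",.01),("backing_board",.01),("slide_knob",.085),("jig",0),("oil_bottle",0),("caliper",0)):
        for d in pinpoint(c,l)[:1]: print(l,np.round(on_plane(im,d["position"],z)[0],4))
E
```

```text
scene
backing_board 0.66 1255 [ 4.4900e-01 -6.1000e-02  1.1775e+02  6.1472e+01  8.9017e+01]
blank_a 0.77 196 [ 0.441 -0.193 95.965 16.034  7.704]
blank_a 0.77 906 [  0.449  -0.231 110.336  63.356  11.097]
caliper 0.95 405 [  0.472  -0.468 214.155  65.959 -57.935]
pile_seat [ 0.4486 -0.065   0.01  ]
backing_board [ 0.4518 -0.0629  0.01  ]
slide_knob [ 0.5673 -0.0713  0.085 ]
jig [ 0.4549 -0.0653  0.    ]
oil_bottle [0.4439 0.0912 0.    ]
caliper [ 0.4881 -0.4794  0.    ]
side
backing_board 0.98 1003 [ 4.54000e-01 -6.10000e-02  1.24543e+02  5.92550e+01 -8.91990e+01]
backing_board 0.47 315 [ 4.3500e-01  1.7000e-02  7.2339e+01  4.5021e+01 -8.8899e+01]
blank_a 0.58 143 [  0.451  -0.189 100.955  17.33    8.647]
caliper 0.5 187 [ 0.431 -0.392 56.729 34.469 41.211]
bush_slide 0.6 1456 [ 5.87000e-01 -6.50000e-02  1.42008e+02  9.57940e+01 -1.50100e+00]
pile_seat [ 0.455  -0.0762  0.01  ]
backing_board [ 0.456  -0.0733  0.01  ]
slide_knob [ 0.5654 -0.0583  0.085 ]
jig [ 0.4478 -0.0583  0.    ]
caliper [ 0.4751 -0.4623  0.    ]
```

```bash
python3 -m handwheel '[{"az":7,"tz":-1},{"az":7,"tz":-1},{"az":7,"tz":-1},{"az":7,"tz":-1},{"az":7,"tz":-1},{"az":7,"tz":-1},{"az":7,"tz":-1},{"az":7,"tz":-1}]'
python3 -m handwheel '[{"az":7},{"az":7},{"az":7},{"az":7},{"az":7},{"az":7},{"az":7},{"az":7}]'
cat >> h.py <<'E'
def go(x,y,z,yaw=None):
    """turn first (az total), then shift (tool cm) with the turned tool"""
    o=status.get_obs();p=o["tcp_pos"];r=o["tcp_rot"];Rm=R.from_euler("xyz",r,degrees=True)
    az=0
    if yaw is not None: az=(r[2]-yaw+180)%360-180; Rm=Rm*R.from_euler("z",az,degrees=True)
    s=Rm.inv().apply(np.array([x,y,z])-p)*100
    print("now",np.round(p,4),np.round(r,2),"az",round(az,2),"shift",np.round(s,2),"rows",round(np.linalg.norm(s)/4.17,1))
E
python3 - <<'E'
from h import *
go(.44,-.22,.31,11)
im=get_image("scene")
print(on_plane(im,[[249,207]],0))
E
```

```text
now [0.2247 0.5832 0.2313] [-180.      0.    158.93] az 147.93 shift [ 5.81 82.95 -7.87] rows 20.0
[[ 0.53012437 -0.20535686  0.        ]]invalid input at $[0]: expected keys grip, tx, ty, tz, ax, ay, az
invalid input at $[0]: expected keys grip, tx, ty, tz, ax, ay, az
```

```bash
python3 -m handwheel '[{"grip":0,"tx":0,"ty":0,"tz":-1,"ax":0,"ay":0,"az":7},{"grip":0,"tx":0,"ty":0,"tz":-1,"ax":0,"ay":0,"az":7},{"grip":0,"tx":0,"ty":0,"tz":-1,"ax":0,"ay":0,"az":7},{"grip":0,"tx":0,"ty":0,"tz":-1,"ax":0,"ay":0,"az":7},{"grip":0,"tx":0,"ty":0,"tz":-1,"ax":0,"ay":0,"az":7},{"grip":0,"tx":0,"ty":0,"tz":-1,"ax":0,"ay":0,"az":7},{"grip":0,"tx":0,"ty":0,"tz":-1,"ax":0,"ay":0,"az":7},{"grip":0,"tx":0,"ty":0,"tz":-1,"ax":0,"ay":0,"az":7}]'
python3 -m handwheel '[{"grip":0,"tx":0,"ty":0,"tz":0,"ax":0,"ay":0,"az":7},{"grip":0,"tx":0,"ty":0,"tz":0,"ax":0,"ay":0,"az":7},{"grip":0,"tx":0,"ty":0,"tz":0,"ax":0,"ay":0,"az":7},{"grip":0,"tx":0,"ty":0,"tz":0,"ax":0,"ay":0,"az":7},{"grip":0,"tx":0,"ty":0,"tz":0,"ax":0,"ay":0,"az":7},{"grip":0,"tx":0,"ty":0,"tz":0,"ax":0,"ay":0,"az":7},{"grip":0,"tx":0,"ty":0,"tz":0,"ax":0,"ay":0,"az":7},{"grip":0,"tx":0,"ty":0,"tz":0,"ax":0,"ay":0,"az":7}]'
python3 -m handwheel '[{"grip":0,"tx":0,"ty":0,"tz":0,"ax":0,"ay":0,"az":7},{"grip":0,"tx":0,"ty":0,"tz":0,"ax":0,"ay":0,"az":7},{"grip":0,"tx":0,"ty":0,"tz":0,"ax":0,"ay":0,"az":7},{"grip":0,"tx":0,"ty":0,"tz":0,"ax":0,"ay":0,"az":7},{"grip":0,"tx":0,"ty":0,"tz":0,"ax":0,"ay":0,"az":7},{"grip":0,"tx":0,"ty":0,"tz":0,"ax":0,"ay":0,"az":1}]'
python3 - <<'E'
from h import *
go(.42,.1,.31,11)
go(.42,-.22,.31,11)
E
```

```text
time_s: 2.72
tcp_pos: [0.2247, 0.5832, 0.3118]
tcp_rot: [-180.0, 0.0, 102.6]
force: [0.2, 1.9, 0.3]
finger_gap: 0.0854
grip_force: 0.0
time_s: 3.38
tcp_pos: [0.2247, 0.5832, 0.3113]
tcp_rot: [-180.0, 0.0, 46.6]
force: [-0.1, 0.2, 0.1]
finger_gap: 0.0855
grip_force: 0.0
time_s: 3.88
tcp_pos: [0.2247, 0.5831, 0.3112]
tcp_rot: [180.0, 0.0, 10.6]
force: [0.2, -0.4, 0.2]
finger_gap: 0.0855
grip_force: 0.0
now [0.2247 0.5831 0.3112] [179.99   0.    10.56] az -0.44 shift [ 9.95 51.15  0.13] rows 12.5
now [0.2247 0.5831 0.3112] [179.99   0.    10.56] az -0.44 shift [ 3.85 82.57  0.13] rows 19.8
```

```bash
python3 -m handwheel '[{"grip":0,"tx":0.8,"ty":4,"tz":0,"ax":0,"ay":0,"az":0},{"grip":0,"tx":0.8,"ty":4,"tz":0,"ax":0,"ay":0,"az":0},{"grip":0,"tx":0.8,"ty":4,"tz":0,"ax":0,"ay":0,"az":0},{"grip":0,"tx":0.8,"ty":4,"tz":0,"ax":0,"ay":0,"az":0},{"grip":0,"tx":0.8,"ty":4,"tz":0,"ax":0,"ay":0,"az":0},{"grip":0,"tx":0.8,"ty":4,"tz":0,"ax":0,"ay":0,"az":0},{"grip":0,"tx":0.8,"ty":4,"tz":0,"ax":0,"ay":0,"az":0}]'
python3 -m handwheel '[{"grip":0,"tx":0.8,"ty":4,"tz":0,"ax":0,"ay":0,"az":0},{"grip":0,"tx":0.8,"ty":4,"tz":0,"ax":0,"ay":0,"az":0},{"grip":0,"tx":0.8,"ty":4,"tz":0,"ax":0,"ay":0,"az":0},{"grip":0,"tx":0.8,"ty":4,"tz":0,"ax":0,"ay":0,"az":0},{"grip":0,"tx":0.8,"ty":4,"tz":0,"ax":0,"ay":0,"az":0},{"grip":0,"tx":0.8,"ty":4,"tz":0,"ax":0,"ay":0,"az":0}]'
python3 -m handwheel '[{"grip":0,"tx":-0.76,"ty":3.9,"tz":0,"ax":0,"ay":0,"az":0},{"grip":0,"tx":-0.76,"ty":3.9,"tz":0,"ax":0,"ay":0,"az":0},{"grip":0,"tx":-0.76,"ty":3.9,"tz":0,"ax":0,"ay":0,"az":0},{"grip":0,"tx":-0.76,"ty":3.9,"tz":0,"ax":0,"ay":0,"az":0},{"grip":0,"tx":-0.76,"ty":3.9,"tz":0,"ax":0,"ay":0,"az":0}]'
python3 - <<'E'
from h import *
im=get_image("wrist");cv2.imwrite("pics/w1.png",cv2.cvtColor(cv2.resize(im["color"],(800,600)),4))
print(np.round(im["T"],3),im["mtx"][0],im["D"])
for l,z in(("backing_board",.024),("blank_a",.02)):
    for d in regions_of("wrist",l)[:2]: print(l,round(float(d["score"]),2),d["pixels"].sum(),rect(d["pixels"],im,z))
for l,z in(("pile_seat",.01),("slide_knob",.085)):
    for d in pinpoint("wrist",l)[:1]: print(l,d["score"],np.round(on_plane(im,d["position"],z)[0],4))
E
```

```text
time_s: 4.47
tcp_pos: [0.3329, 0.3171, 0.3114]
tcp_rot: [-180.0, -0.0, 11.2]
force: [1.4, -0.3, -0.5]
finger_gap: 0.0851
grip_force: 0.0
time_s: 4.97
tcp_pos: [0.4257, 0.0903, 0.3116]
tcp_rot: [180.0, -0.0, 11.2]
force: [1.7, 1.4, 0.1]
finger_gap: 0.0851
grip_force: 0.0
time_s: 5.38
tcp_pos: [0.4246, -0.1083, 0.3115]
tcp_rot: [180.0, -0.0, 11.1]
force: [1.6, 0.7, -0.3]
finger_gap: 0.0852
grip_force: 0.0
[[ 0.193  0.947  0.256  0.49 ]
 [-0.981  0.186  0.051 -0.095]
 [ 0.    -0.261  0.965  0.454]
 [ 0.     0.     0.     1.   ]] [307.83781457   0.         254.56553814] [0.001133 0.       0.       0.       0.      ]
backing_board 0.81 3358 [ 4.51000e-01 -6.60000e-02  1.11756e+02  5.79830e+01  8.87640e+01]
blank_a 0.82 3195 [  0.45   -0.233 112.539  58.348  11.412]
blank_a 0.76 354 [ 0.444 -0.203 91.275 11.533  6.098]
slide_knob 0.55 [ 0.5638 -0.0652  0.085 ]
```

View pics/w1.png

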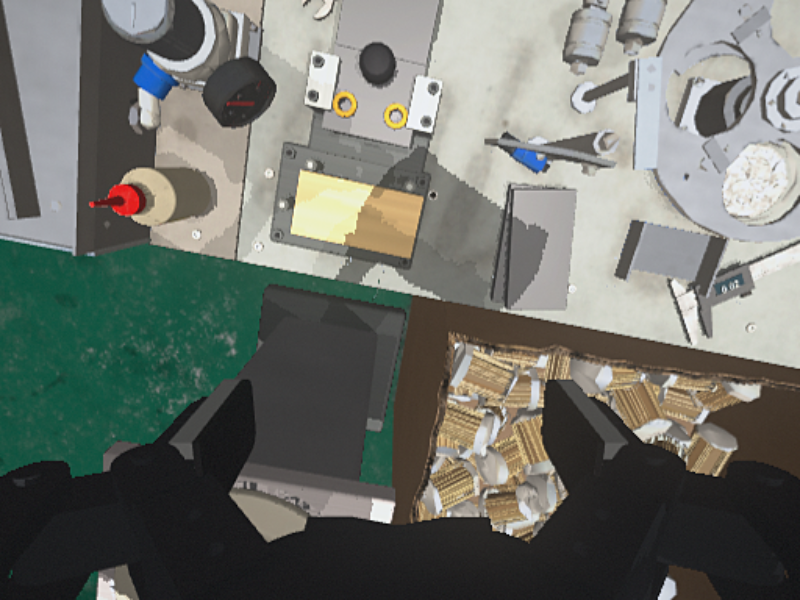

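Run:
```python
from h import *
im=get_image("wrist");c=im["color"];np.savez("w1.npz",**im)
x0,y0=165,85
cv2.imwrite("pics/w2.png",cv2.cvtColor(cv2.resize(c[y0:y0+92,x0:x0+122],None,fx=6,fy=6,interpolation=2),4))
go(.45,-.233,.1,11.4)
```

```text
now [ 0.425  -0.1056  0.3113] [-179.98    0.     11.05] az -0.35 shift [-0.06 12.99 21.12] rows 5.9
```

View pics/w2.png

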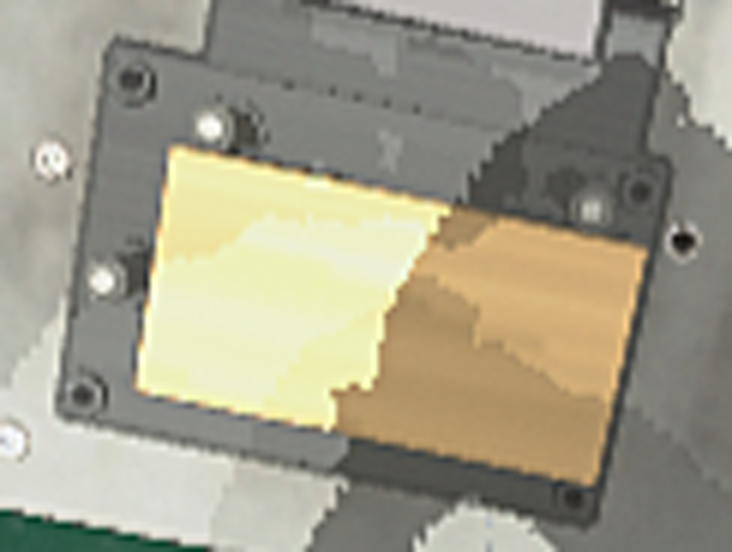

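Run:
```python
from h import *
im=dict(np.load("w1.npz"))
f=lambda a:np.array(a)/6.+[165-.4,85-.4]
def fit(L,px,z):
    W=on_plane(im,f(px),z)[:,:2];L=np.array(L,float)
    r=least_squares(lambda p:((L@np.array([[np.cos(p[2]),np.sin(p[2])],[-np.sin(p[2]),np.cos(p[2])]])+p[:2])-W).ravel(),[.45,-.06,0])
    print(np.round(r.x[:2],4),np.degrees(r.x[2]).round(2),np.round(r.fun*1e3,1))
fit([(.033,.042),(.033,-.042),(-.004,.06)],[(211,126),(593,209),(104,280)],.04)
fit([(-.042,.074),(-.042,-.06)],[(62,412),(592,522)],.01)
fit([(.028,.055),(.028,-.055),(-.028,-.055),(-.028,.055)],[(172,148),(648,245),(598,485),(140,388)],.024)
```

```text
[ 0.4521 -0.0638] -0.9 [ 0.  -0.1  0.  -0.  -0.1  0.1]
[ 0.4543 -0.0643] -0.89 [ 0.   1.9 -0.  -1.9]
[ 0.4514 -0.0661] -0.52 [ 0.7  0.2  0.1 -0.7  0.1 -0.4 -0.9  0.9]
```

```bash
T='python3 -m handwheel'
$T '[{"grip":0.2,"tx":0,"ty":0,"tz":0,"ax":0,"ay":0,"az":-7},{"grip":0.2,"tx":0,"ty":0,"tz":0,"ax":0,"ay":0,"az":-7},{"grip":0.2,"tx":0,"ty":0,"tz":0,"ax":0,"ay":0,"az":-7},{"grip":0.2,"tx":0,"ty":0,"tz":0,"ax":0,"ay":0,"az":-7},{"grip":0.2,"tx":0,"ty":0,"tz":0,"ax":0,"ay":0,"az":-7},{"grip":0.2,"tx":0,"ty":0,"tz":0,"ax":0,"ay":0,"az":-7},{"grip":0.2,"tx":0,"ty":0,"tz":0,"ax":0,"ay":0,"az":-7},{"grip":0.2,"tx":0,"ty":0,"tz":0,"ax":0,"ay":0,"az":-7}]' >/dev/null
$T '[{"grip":0.2,"tx":0,"ty":0,"tz":0,"ax":0,"ay":0,"az":-7},{"grip":0.2,"tx":0,"ty":0,"tz":0,"ax":0,"ay":0,"az":-7},{"grip":0.2,"tx":0,"ty":0,"tz":0,"ax":0,"ay":0,"az":-7},{"grip":0.2,"tx":0,"ty":0,"tz":0,"ax":0,"ay":0,"az":-7},{"grip":0.2,"tx":0,"ty":0,"tz":0,"ax":0,"ay":0,"az":-7},{"grip":0.2,"tx":0,"ty":0,"tz":0,"ax":0,"ay":0,"az":-7},{"grip":0.2,"tx":0,"ty":0,"tz":0,"ax":0,"ay":0,"az":-7},{"grip":0.2,"tx":0,"ty":0,"tz":0,"ax":0,"ay":0,"az":-7}]' >/dev/null
$T '[{"grip":0.2,"tx":0,"ty":0,"tz":0,"ax":0,"ay":0,"az":-7},{"grip":0.2,"tx":0,"ty":0,"tz":0,"ax":0,"ay":0,"az":-7},{"grip":0.2,"tx":0,"ty":0,"tz":0,"ax":0,"ay":0,"az":-7},{"grip":0.2,"tx":0,"ty":0,"tz":0,"ax":0,"ay":0,"az":-7},{"grip":0.2,"tx":0,"ty":0,"tz":0,"ax":0,"ay":0,"az":-7},{"grip":0.2,"tx":0,"ty":0,"tz":0,"ax":0,"ay":0,"az":-7},{"grip":0.2,"tx":0,"ty":0,"tz":0,"ax":0,"ay":0,"az":-7},{"grip":0.2,"tx":0,"ty":0,"tz":0,"ax":0,"ay":0,"az":-7}]' >/dev/null
$T '[{"grip":0.2,"tx":0,"ty":0,"tz":0,"ax":0,"ay":0,"az":-7},{"grip":0.2,"tx":0,"ty":0,"tz":0,"ax":0,"ay":0,"az":-5.5},{"grip":0.2,"tx":0,"ty":0,"tz":0,"ax":0,"ay":0,"az":0}]'
python3 - <<'E'
from h import *
im=dict(np.load("w1.npz"));print(proj(im,[[.53,-.205,0],[.53,-.205,.16]])*1.5625)
go(.45,-.233,.08,191.4)
E
```

```text
time_s: 7.93
tcp_pos: [0.4251, -0.1049, 0.3114]
tcp_rot: [180.0, 0.0, -168.1]
force: [0.5, -0.3, -0.6]
finger_gap: 0.0681
grip_force: 0.0
[[527.72850388 155.99970808]
 [599.55937069 144.92105939]]
now [ 0.4251 -0.1049  0.3114] [ 1.8000e+02  1.0000e-02 -1.6808e+02] az 0.52 shift [  0.1  -13.05  23.14] rows 6.4
```

```bash
python3 -m handwheel '[{"grip":0.2,"tx":0,"ty":-1.86,"tz":3.3,"ax":0,"ay":0,"az":0.5},{"grip":0.2,"tx":0,"ty":-1.86,"tz":3.3,"ax":0,"ay":0,"az":0},{"grip":0.2,"tx":0,"ty":-1.86,"tz":3.3,"ax":0,"ay":0,"az":0},{"grip":0.2,"tx":0,"ty":-1.86,"tz":3.3,"ax":0,"ay":0,"az":0},{"grip":0.2,"tx":0,"ty":-1.86,"tz":3.3,"ax":0,"ay":0,"az":0},{"grip":0.2,"tx":0,"ty":-1.86,"tz":3.3,"ax":0,"ay":0,"az":0},{"grip":0.2,"tx":0,"ty":-1.86,"tz":3.3,"ax":0,"ay":0,"az":0},{"grip":0.2,"tx":0,"ty":0,"tz":0,"ax":0,"ay":0,"az":0}]'
python3 - <<'E'
from h import *
im=get_image("wrist");cv2.imwrite("pics/w3.png",cv2.cvtColor(cv2.resize(im["color"],(800,600)),4))
np.savez("w3.npz",**im)
for d in regions_of("wrist","blank_a")[:2]: print(round(float(d["score"]),2),d["pixels"].sum(),d["bbox"],rect(d["pixels"],im,.02))
go(.45,-.233,.012,191.4)
E
```

```text
time_s: 8.6
tcp_pos: [0.449, -0.2345, 0.0752]
tcp_rot: [179.8, -0.2, -169.2]
force: [-2.6, 1.0, -0.4]
finger_gap: 0.0683
grip_force: 0.0
0.95 13014 [205.3, 131.7, 296.7, 290.2] [  0.451  -0.235 110.926  57.031  11.412]
0.84 1116 [294.5, 137.1, 310.2, 258.8] [ 0.436 -0.207 82.427  9.853  6.653]
now [ 0.4496 -0.2332  0.0795] [ 1.7988e+02 -1.1000e-01 -1.6918e+02] az -0.58 shift [-0.05 -0.    6.75] rows 1.6
```

View pics/w3.png

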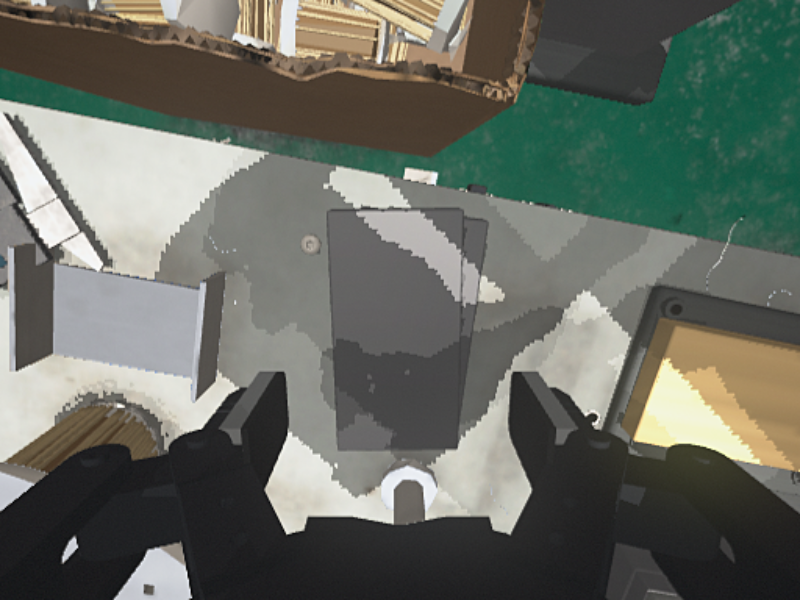

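```bash
python3 -m handwheel '[{"grip":0.2,"tx":-0.1,"ty":-0.2,"tz":2,"ax":0,"ay":0,"az":-0.5},{"grip":0.2,"tx":0,"ty":0,"tz":2,"ax":0,"ay":0,"az":0},{"grip":0.2,"tx":0,"ty":0,"tz":2,"ax":0,"ay":0,"az":0},{"grip":0.2,"tx":0,"ty":0,"tz":0.6,"ax":0,"ay":0,"az":0},{"grip":0.2,"tx":0,"ty":0,"tz":0.2,"ax":0,"ay":0,"az":0},{"grip":0.2,"tx":0,"ty":0,"tz":0,"ax":0,"ay":0,"az":0}]' 40
python3 -m handwheel '[{"grip":0.25,"tx":0,"ty":0,"tz":0.1,"ax":0,"ay":0,"az":0},{"grip":0.25,"tx":0,"ty":0,"tz":0.1,"ax":0,"ay":0,"az":0},{"grip":0.25,"tx":0,"ty":0,"tz":0,"ax":0,"ay":0,"az":0}]'
```

```text
time_s: 9.2
tcp_pos: [0.4518, -0.2355, 0.0134]
tcp_rot: [-180.0, 0.0, -168.6]
force: [0.2, -0.3, 0.7]
finger_gap: 0.068
grip_force: 0.0
time_s: 9.45
tcp_pos: [0.4516, -0.2361, 0.011]
tcp_rot: [-179.9, 0.0, -168.6]
force: [0.0, 0.9, 0.0]
finger_gap: 0.0639
grip_force: 0.0
```

```bash
python3 -m handwheel '[{"grip":0.25,"tx":0,"ty":0,"tz":0.1,"ax":0,"ay":0,"az":0},{"grip":0.25,"tx":0,"ty":0,"tz":0.1,"ax":0,"ay":0,"az":0},{"grip":0.25,"tx":0,"ty":0,"tz":0,"ax":0,"ay":0,"az":0}]'
python3 - <<'E'
from h import *
im=dict(np.load("w3.npz"));Z=.0795
# finger tip pixels (inner-tip corners) in 800-scale -> height if the tip lies in y at half gap .034
T=np.linalg.inv(im["T"])
Rm=R.from_euler("xyz",[180,0,-169.18],degrees=True)
for dz in(0,-.004,-.006,-.008,-.012,-.019):
    P=np.array([.4496,-.2332,Z])+Rm.apply([[x,y,dz] for y in(-.034,.034) for x in(-.011,.011)])
    print(dz,np.round(proj(im,P)*1.5625).tolist())
E
```

```text
time_s: 9.7
tcp_pos: [0.4512, -0.2359, 0.0082]
tcp_rot: [180.0, -0.0, -168.6]
force: [-0.4, -0.6, -0.4]
finger_gap: 0.0639
grip_force: 0.0
0 [[295.0, 426.0], [291.0, 361.0], [508.0, 425.0], [512.0, 361.0]]
-0.004 [[293.0, 433.0], [288.0, 366.0], [511.0, 432.0], [516.0, 366.0]]
-0.006 [[291.0, 436.0], [287.0, 369.0], [513.0, 435.0], [517.0, 368.0]]
-0.008 [[290.0, 439.0], [285.0, 372.0], [514.0, 438.0], [519.0, 371.0]]
-0.012 [[287.0, 446.0], [282.0, 377.0], [517.0, 446.0], [522.0, 376.0]]
-0.019 [[281.0, 460.0], [276.0, 387.0], [524.0, 459.0], [529.0, 387.0]]
```

```bash
python3 -m handwheel '[{"grip":0.25,"tx":0,"ty":0,"tz":0.1,"ax":0,"ay":0,"az":0},{"grip":0.5,"tx":0,"ty":0,"tz":0,"ax":0,"ay":0,"az":0},{"grip":0.5,"tx":0,"ty":0,"tz":0,"ax":0,"ay":0,"az":0},{"grip":0.5,"tx":0,"ty":0,"tz":0,"ax":0,"ay":0,"az":0},{"grip":0.5,"tx":0,"ty":0,"tz":0,"ax":0,"ay":0,"az":0}]' 60
python3 -m handwheel '[{"grip":0.5,"tx":0,"ty":0,"tz":-0.5,"ax":0,"ay":0,"az":0},{"grip":0.5,"tx":0,"ty":0,"tz":-1,"ax":0,"ay":0,"az":0},{"grip":0.5,"tx":0,"ty":0,"tz":-2.5,"ax":0,"ay":0,"az":0},{"grip":0.5,"tx":0,"ty":0,"tz":-4,"ax":0,"ay":0,"az":0},{"grip":0.5,"tx":0,"ty":0,"tz":-4,"ax":0,"ay":0,"az":0},{"grip":0.5,"tx":0,"ty":0,"tz":-4,"ax":0,"ay":0,"az":0},{"grip":0.5,"tx":0,"ty":0,"tz":-2,"ax":0,"ay":0,"az":0},{"grip":0.5,"tx":0,"ty":0,"tz":0,"ax":0,"ay":0,"az":0}]'
python3 - <<'E'
from h import *
im=get_image("wrist");np.savez("w4.npz",**im)
# top blank should be gone from bench: lower one now at z .01 ; held one near tcp
o=status.get_obs();z=o["tcp_pos"][2]
for d in regions_of("wrist","blank_a")[:3]: print(round(float(d["score"]),2),d["pixels"].sum(),d["bbox"],"bench",rect(d["pixels"],im,.01),"held",rect(d["pixels"],im,z+.013))
go(.452,-.064,.2,89.1)
E
```

```text
time_s: 10.12
tcp_pos: [0.4511, -0.2359, 0.0075]
tcp_rot: [180.0, -0.0, -168.6]
force: [-2.5, -0.1, 7.4]
finger_gap: 0.054
grip_force: 62.1
time_s: 10.78
tcp_pos: [0.4529, -0.237, 0.1924]
tcp_rot: [-179.7, 0.3, -168.6]
force: [0.8, -0.9, -3.8]
finger_gap: 0.0543
grip_force: 65.4
0.95 750 [246.4, 120.7, 294.3, 137.6] bench [  0.404  -0.233  55.965  15.163 -78.567] held [  0.395  -0.243  22.749   6.163 -78.567]
0.54 1605 [371.1, 267.4, 440.4, 384.0] bench [ 6.6000e-01 -2.1000e-02  6.4680e+01  4.0573e+01  1.4856e+01] held [ 0.499 -0.156 26.292 16.493 14.856]
now [ 0.4512 -0.2358  0.1878] [-1.7995e+02  5.0000e-02 -1.6857e+02] az 102.33 shift [17.18 -0.18 -1.23] rows 4.1
```

```bash
python3 -m handwheel '[{"grip":0.5,"tx":0,"ty":0,"tz":-0.5,"ax":0,"ay":0,"az":7},{"grip":0.5,"tx":0,"ty":0,"tz":-0.5,"ax":0,"ay":0,"az":7},{"grip":0.5,"tx":0,"ty":0,"tz":0,"ax":0,"ay":0,"az":7},{"grip":0.5,"tx":0,"ty":0,"tz":0,"ax":0,"ay":0,"az":7},{"grip":0.5,"tx":0,"ty":0,"tz":0,"ax":0,"ay":0,"az":7},{"grip":0.5,"tx":0,"ty":0,"tz":0,"ax":0,"ay":0,"az":7},{"grip":0.5,"tx":0,"ty":0,"tz":0,"ax":0,"ay":0,"az":7},{"grip":0.5,"tx":0,"ty":0,"tz":0,"ax":0,"ay":0,"az":7}]' >/dev/null
python3 -m handwheel '[{"grip":0.5,"tx":0,"ty":0,"tz":0,"ax":0,"ay":0,"az":7},{"grip":0.5,"tx":0,"ty":0,"tz":0,"ax":0,"ay":0,"az":7},{"grip":0.5,"tx":0,"ty":0,"tz":0,"ax":0,"ay":0,"az":7},{"grip":0.5,"tx":0,"ty":0,"tz":0,"ax":0,"ay":0,"az":7},{"grip":0.5,"tx":0,"ty":0,"tz":0,"ax":0,"ay":0,"az":7},{"grip":0.5,"tx":0,"ty":0,"tz":0,"ax":0,"ay":0,"az":7},{"grip":0.5,"tx":0,"ty":0,"tz":0,"ax":0,"ay":0,"az":4.3},{"grip":0.5,"tx":0,"ty":0,"tz":0,"ax":0,"ay":0,"az":0}]'
python3 -m handwheel '[{"grip":0.5,"tx":3.4,"ty":0,"tz":0,"ax":0,"ay":0,"az":0},{"grip":0.5,"tx":3.4,"ty":0,"tz":0,"ax":0,"ay":0,"az":0},{"grip":0.5,"tx":3.4,"ty":0,"tz":0,"ax":0,"ay":0,"az":0},{"grip":0.5,"tx":3.4,"ty":0,"tz":0,"ax":0,"ay":0,"az":0},{"grip":0.5,"tx":3.2,"ty":0,"tz":0,"ax":0,"ay":0,"az":0},{"grip":0.5,"tx":0,"ty":0,"tz":0,"ax":0,"ay":0,"az":0}]'
python3 - <<'E'
from h import *
go(.4496,-.0653,.057,89.1)
E
```

```text
time_s: 12.22
tcp_pos: [0.4503, -0.2353, 0.1954]
tcp_rot: [-179.8, -0.1, 88.9]
force: [0.2, -0.2, -4.2]
finger_gap: 0.054
grip_force: 65.4
time_s: 12.72
tcp_pos: [0.4522, -0.0632, 0.1961]
tcp_rot: [-179.8, -0.1, 89.5]
force: [-0.6, 0.3, -4.3]
finger_gap: 0.0542
grip_force: 65.4
now [ 0.4522 -0.0632  0.1961] [-1.7981e+02 -1.3000e-01  8.9480e+01] az 0.38 shift [-0.24 -0.21 13.91] rows 3.3
```

```bash
python3 -m handwheel '[{"grip":0.5,"tx":-0.2,"ty":-0.1,"tz":3,"ax":0,"ay":0,"az":0},{"grip":0.5,"tx":0,"ty":0,"tz":4,"ax":0,"ay":0,"az":0},{"grip":0.5,"tx":0,"ty":0,"tz":4,"ax":0,"ay":0,"az":0},{"grip":0.5,"tx":0,"ty":0,"tz":2.9,"ax":0,"ay":0,"az":0},{"grip":0.5,"tx":0,"ty":0,"tz":0,"ax":0,"ay":0,"az":0},{"grip":0.5,"tx":0,"ty":0,"tz":0,"ax":0,"ay":0,"az":0}]'
python3 - <<'E'
from h import *
im=get_image("wrist");np.savez("w5.npz",**im);z=status.get_obs()["tcp_pos"][2]
cv2.imwrite("pics/w5.png",cv2.cvtColor(cv2.resize(im["color"],(800,600)),4))
for d in regions_of("wrist","blank_a")[:2]: print(round(float(d["score"]),2),d["pixels"].sum(),d["bbox"],"held",rect(d["pixels"],im,z+.0125))
for d in regions_of("wrist","backing_board")[:2]: print(round(float(d["score"]),2),d["bbox"],rect(d["pixels"],im,.024))
go(.4506,-.0653,.0215,89.1)
E
```

```text
time_s: 13.22
tcp_pos: [0.4514, -0.0695, 0.0572]
tcp_rot: [-179.7, -0.1, 89.2]
force: [-0.6, -0.2, -3.3]
finger_gap: 0.0541
grip_force: 67.4
0.92 23759 [186.1, 140.9, 323.6, 338.1] held [ 4.5200e-01 -6.1000e-02  9.5863e+01  5.5657e+01  8.9148e+01]
0.7 [205.7, 128.4, 305.4, 141.2] [ 4.5200e-01 -1.4000e-02  5.5613e+01  7.1430e+00 -7.6900e-01]
now [ 0.4537 -0.0702  0.0598] [1.7988e+02 3.0000e-02 8.9170e+01] az 0.07 shift [ 0.49 -0.32  3.83] rows 0.9
```

View pics/w5.png

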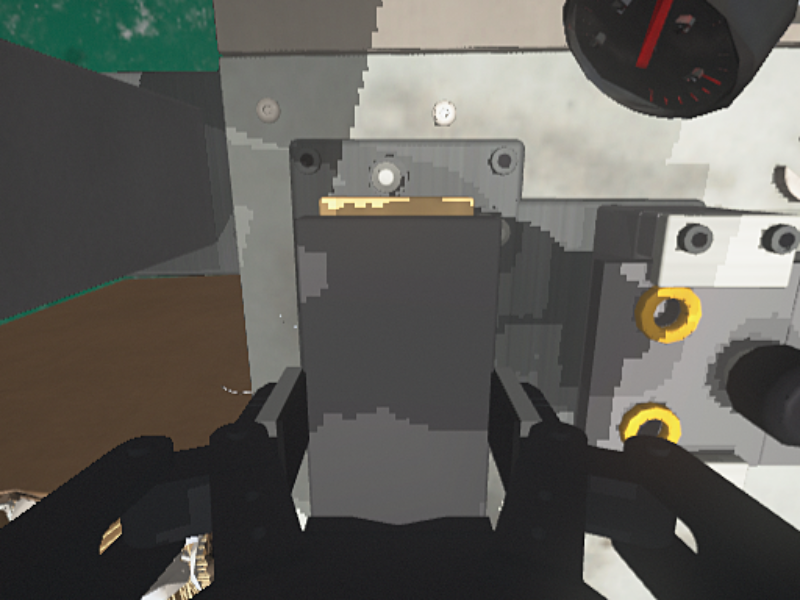

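```bash
python3 -m handwheel '[{"grip":0.5,"tx":0,"ty":0,"tz":0,"ax":0,"ay":0,"az":0},{"grip":0.5,"tx":0,"ty":0,"tz":0,"ax":0,"ay":0,"az":0},{"grip":0.5,"tx":0,"ty":0,"tz":0,"ax":0,"ay":0,"az":0}]'
python3 - <<'E'
from h import *
im=dict(np.load("w5.npz"));s=lambda a:(np.array(a)+.5)/1.5625-.5
print("camera",im["T"][:3,3])
print("pin",on_plane(im,s([[387,177]]),.04))
for z in(.0572,.0598): print("blank corners",on_plane(im,s([[299,216],[499,216],[304,365],[493,365]]),z+.0125))
print("board",on_plane(im,s([[320,198],[473,198]]),.024))
print("guide screws",on_plane(im,s([[695,239],[779,239]]),.067),"plate corner",on_plane(im,s([[291,141],[524,141]]),.01))
go(.4506,-.0653,.0215,89.1)
E
```

```text
time_s: 13.62
tcp_pos: [0.4533, -0.0701, 0.0592]
tcp_rot: [179.9, 0.0, 89.1]
force: [0.0, -0.4, -3.9]
finger_gap: 0.054
grip_force: 67.4
camera [ 0.45392146 -0.00367142  0.19997389]
pin [[ 0.44950912 -0.00351459  0.04      ]]
blank corners [[ 0.42661627 -0.01328168  0.0697    ]
 [ 0.47999215 -0.01398929  0.0697    ]
 [ 0.4252029  -0.05588621  0.0697    ]
 [ 0.4799927  -0.05651525  0.0697    ]]
blank corners [[ 0.42716123 -0.01308988  0.0723    ]
 [ 0.47947183 -0.01378336  0.0723    ]
 [ 0.42577607 -0.05484411  0.0723    ]
 [ 0.47947238 -0.0554606   0.0723    ]]
board [[ 0.42497742 -0.01041713  0.024     ]
 [ 0.47961343 -0.01115199  0.024     ]]
guide screws [[ 0.5345729  -0.02115791  0.067     ]
 [ 0.55752774 -0.0214615   0.067     ]] plate corner [[0.4129682  0.01002189 0.01      ]
 [0.50013985 0.00879613 0.01      ]]
now [ 0.4533 -0.0701  0.0592] [1.799e+02 3.000e-02 8.914e+01] az 0.04 shift [ 0.47 -0.28  3.77] rows 0.9
```

```bash
python3 -m handwheel '[{"grip":0.5,"tx":0.4,"ty":-0.27,"tz":0.5,"ax":0,"ay":0,"az":0},{"grip":0.5,"tx":0,"ty":0,"tz":1,"ax":0,"ay":0,"az":0},{"grip":0.5,"tx":0,"ty":0,"tz":1,"ax":0,"ay":0,"az":0},{"grip":0.5,"tx":0,"ty":0,"tz":0,"ax":0,"ay":0,"az":0},{"grip":0.5,"tx":0,"ty":0,"tz":0,"ax":0,"ay":0,"az":0},{"grip":0.5,"tx":0,"ty":0,"tz":0,"ax":0,"ay":0,"az":0}]'
```

```text
time_s: 14.12
tcp_pos: [0.4501, -0.0658, 0.0335]
tcp_rot: [-180.0, -0.0, 89.1]
force: [0.3, -0.5, -3.4]
finger_gap: 0.0537
grip_force: 67.4
```

```bash
python3 -m handwheel '[{"grip":0.5,"tx":0,"ty":0,"tz":0.5,"ax":0,"ay":0,"az":0},{"grip":0.5,"tx":0,"ty":0,"tz":0.2,"ax":0,"ay":0,"az":0},{"grip":0.5,"tx":0,"ty":0,"tz":0,"ax":0,"ay":0,"az":0},{"grip":0.5,"tx":0,"ty":0,"tz":0,"ax":0,"ay":0,"az":0}]'
python3 -m handwheel '[{"grip":0.5,"tx":0,"ty":0,"tz":0.1,"ax":0,"ay":0,"az":0},{"grip":0.5,"tx":0,"ty":0,"tz":0.1,"ax":0,"ay":0,"az":0},{"grip":0.5,"tx":0,"ty":0,"tz":0,"ax":0,"ay":0,"az":0}]'
```

```text
time_s: 14.45
tcp_pos: [0.4501, -0.0659, 0.0262]
tcp_rot: [-180.0, -0.0, 89.1]
force: [-0.4, -0.1, -4.1]
finger_gap: 0.0541
grip_force: 67.4
time_s: 14.7
tcp_pos: [0.4501, -0.0659, 0.0242]
tcp_rot: [-180.0, -0.0, 89.1]
force: [-1.0, -0.1, -3.4]
finger_gap: 0.0546
grip_force: 67.4
```

```bash
python3 -m handwheel '[{"grip":0.5,"tx":0,"ty":0,"tz":0.1,"ax":0,"ay":0,"az":0},{"grip":0.5,"tx":0,"ty":0,"tz":0.1,"ax":0,"ay":0,"az":0},{"grip":0.5,"tx":0,"ty":0,"tz":0,"ax":0,"ay":0,"az":0}]'
python3 -m handwheel '[{"grip":0.5,"tx":0,"ty":0,"tz":0.1,"ax":0,"ay":0,"az":0},{"grip":0.5,"tx":0,"ty":0,"tz":0,"ax":0,"ay":0,"az":0},{"grip":0.5,"tx":0,"ty":0,"tz":0,"ax":0,"ay":0,"az":0}]'
```

```text
time_s: 14.95
tcp_pos: [0.4501, -0.0659, 0.0221]
tcp_rot: [-180.0, -0.0, 89.1]
force: [0.2, -0.1, -3.8]
finger_gap: 0.0543
grip_force: 67.4
time_s: 15.2
tcp_pos: [0.4502, -0.0659, 0.0216]
tcp_rot: [180.0, 0.0, 89.1]
force: [-2.0, 0.6, 6.8]
finger_gap: 0.0537
grip_force: 68.5
```

```bash
python3 -m handwheel '[{"grip":0.5,"tx":0.1,"ty":0,"tz":0,"ax":0,"ay":0,"az":0},{"grip":0.5,"tx":0,"ty":0,"tz":0,"ax":0,"ay":0,"az":0}]'
python3 -m handwheel '[{"grip":0.5,"tx":0,"ty":0.1,"tz":0,"ax":0,"ay":0,"az":0},{"grip":0.5,"tx":0,"ty":0,"tz":0,"ax":0,"ay":0,"az":0}]'
```

```text
time_s: 15.37
tcp_pos: [0.4504, -0.065, 0.0216]
tcp_rot: [180.0, 0.0, 89.1]
force: [-0.7, -1.7, 7.1]
finger_gap: 0.0542
grip_force: 68.5
time_s: 15.53
tcp_pos: [0.4507, -0.0649, 0.0215]
tcp_rot: [-180.0, 0.0, 89.1]
force: [-5.2, -2.4, 10.8]
finger_gap: 0.054
grip_force: 68.9
```

```bash
python3 -m handwheel '[{"grip":0.5,"tx":0.1,"ty":0,"tz":0,"ax":0,"ay":0,"az":0},{"grip":0.5,"tx":0,"ty":0,"tz":0,"ax":0,"ay":0,"az":0}]'
python3 -m handwheel '[{"grip":0.5,"tx":0,"ty":0.1,"tz":0,"ax":0,"ay":0,"az":0},{"grip":0.5,"tx":0,"ty":0,"tz":0,"ax":0,"ay":0,"az":0}]'
```

```text
time_s: 15.7
tcp_pos: [0.4511, -0.064, 0.0215]
tcp_rot: [180.0, 0.0, 89.1]
force: [-2.6, -2.3, 7.9]
finger_gap: 0.0542
grip_force: 68.7
time_s: 15.87
tcp_pos: [0.4515, -0.0639, 0.0215]
tcp_rot: [-179.9, -0.0, 89.1]
force: [-6.2, -2.0, 11.0]
finger_gap: 0.0542
grip_force: 69.0
```

```bash
python3 -m handwheel '[{"grip":0.5,"tx":0.1,"ty":0,"tz":0,"ax":0,"ay":0,"az":0},{"grip":0.5,"tx":0,"ty":0,"tz":0,"ax":0,"ay":0,"az":0}]'
python3 -m handwheel '[{"grip":0.5,"tx":0,"ty":0.1,"tz":0,"ax":0,"ay":0,"az":0},{"grip":0.5,"tx":0,"ty":0,"tz":0,"ax":0,"ay":0,"az":0}]'
```

```text
time_s: 16.03
tcp_pos: [0.4516, -0.0634, 0.0216]
tcp_rot: [-180.0, 0.0, 89.2]
force: [-7.4, -11.7, 10.0]
finger_gap: 0.0539
grip_force: 68.9
time_s: 16.2
tcp_pos: [0.4516, -0.0634, 0.0215]
tcp_rot: [-179.9, 0.0, 89.2]
force: [-12.6, -14.7, 15.2]
finger_gap: 0.0542
grip_force: 69.4
```

```bash
python3 -m handwheel '[{"grip":0.5,"tx":-0.06,"ty":-0.06,"tz":-0.05,"ax":0,"ay":0,"az":0},{"grip":0.2,"tx":0,"ty":0,"tz":0,"ax":0,"ay":0,"az":0},{"grip":0.2,"tx":0,"ty":0,"tz":0,"ax":0,"ay":0,"az":0},{"grip":0.2,"tx":0,"ty":0,"tz":0,"ax":0,"ay":0,"az":0},{"grip":0.2,"tx":0,"ty":0,"tz":0,"ax":0,"ay":0,"az":0}]'
python3 -m handwheel '[{"grip":0.2,"tx":0,"ty":0,"tz":-1,"ax":0,"ay":0,"az":0},{"grip":0.2,"tx":0,"ty":0,"tz":-4,"ax":0,"ay":0,"az":0},{"grip":0.2,"tx":0,"ty":0,"tz":-4,"ax":0,"ay":0,"az":0},{"grip":0.2,"tx":0,"ty":0,"tz":-4,"ax":0,"ay":0,"az":0},{"grip":0.2,"tx":0,"ty":0,"tz":-4,"ax":0,"ay":0,"az":0},{"grip":0.2,"tx":0,"ty":0,"tz":0,"ax":0,"ay":0,"az":0}]'
python3 - <<'E'
from h import *
im=get_image("wrist");np.savez("w6.npz",**im)
cv2.imwrite("pics/w6.png",cv2.cvtColor(cv2.resize(im["color"],(800,600)),4))
for d in regions_of("wrist","blank_a")[:3]: print(round(float(d["score"]),2),d["pixels"].sum(),d["bbox"],"jig",rect(d["pixels"],im,.034),"bench",rect(d["pixels"],im,.01))
E
```

```text
time_s: 16.62
tcp_pos: [0.4528, -0.0635, 0.0218]
tcp_rot: [180.0, 0.0, 89.1]
force: [0.1, 0.2, -0.4]
finger_gap: 0.0684
grip_force: 0.0
time_s: 17.12
tcp_pos: [0.4555, -0.0641, 0.1982]
tcp_rot: [179.5, 0.1, 89.1]
force: [2.3, -0.9, 1.2]
finger_gap: 0.0684
grip_force: 0.0
0.65 3825 [208.6, 279.1, 296.7, 327.3] jig [  0.452  -0.209 102.343  56.731   5.097] bench [  0.452  -0.226 110.35   61.169   5.097]
0.61 5804 [215.3, 125.1, 276.3, 231.6] jig [ 4.52000e-01 -6.30000e-02  1.08906e+02  5.67010e+01  8.90850e+01] bench [ 4.51000e-01 -6.80000e-02  1.17426e+02  6.11370e+01  8.90850e+01]
```

View pics/w6.png

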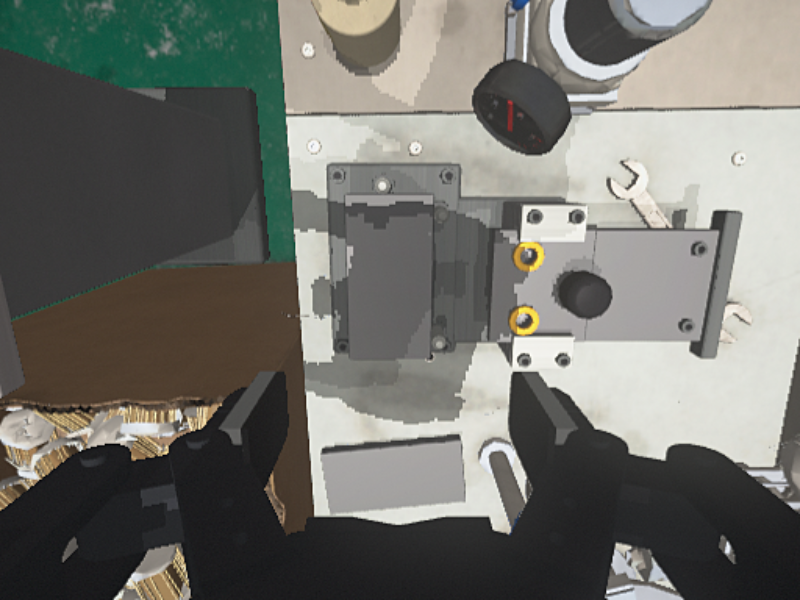

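```bash
python3 -m handwheel '[{"grip":0.2,"tx":0,"ty":0,"tz":0,"ax":0,"ay":0,"az":-7},{"grip":0.2,"tx":0,"ty":0,"tz":0,"ax":0,"ay":0,"az":-7},{"grip":0.2,"tx":0,"ty":0,"tz":0,"ax":0,"ay":0,"az":-7},{"grip":0.2,"tx":0,"ty":0,"tz":0,"ax":0,"ay":0,"az":-7},{"grip":0.2,"tx":0,"ty":0,"tz":0,"ax":0,"ay":0,"az":-7},{"grip":0.2,"tx":0,"ty":0,"tz":0,"ax":0,"ay":0,"az":-7},{"grip":0.2,"tx":0,"ty":0,"tz":0,"ax":0,"ay":0,"az":-7},{"grip":0.2,"tx":0,"ty":0,"tz":0,"ax":0,"ay":0,"az":-7}]' >/dev/null
python3 -m handwheel '[{"grip":0.2,"tx":0,"ty":0,"tz":0,"ax":0,"ay":0,"az":-7},{"grip":0.2,"tx":0,"ty":0,"tz":0,"ax":0,"ay":0,"az":-7},{"grip":0.2,"tx":0,"ty":0,"tz":0,"ax":0,"ay":0,"az":-7},{"grip":0.2,"tx":0,"ty":0,"tz":0,"ax":0,"ay":0,"az":-7},{"grip":0.2,"tx":0,"ty":0,"tz":0,"ax":0,"ay":0,"az":-7},{"grip":0.2,"tx":0,"ty":0,"tz":0,"ax":0,"ay":0,"az":-5},{"grip":0.2,"tx":0,"ty":0,"tz":0,"ax":0,"ay":0,"az":0},{"grip":0.2,"tx":0,"ty":0,"tz":0,"ax":0,"ay":0,"az":0}]'
python3 - <<'E'
from h import *
go(.452,-.23,.14,185.1)
E
```

```text
time_s: 18.55
tcp_pos: [0.4521, -0.0633, 0.1908]
tcp_rot: [180.0, -0.1, -175.0]
force: [0.5, -0.7, -0.2]
finger_gap: 0.0683
grip_force: 0.0
now [ 0.4521 -0.0633  0.1908] [ 1.7996e+02 -1.0000e-01 -1.7504e+02] az -0.14 shift [  1.48 -16.6    5.07] rows 4.2
```

```bash
python3 -m handwheel '[{"grip":0.2,"tx":0.3,"ty":-3.3,"tz":0,"ax":0,"ay":0,"az":0},{"grip":0.2,"tx":0.3,"ty":-3.3,"tz":0,"ax":0,"ay":0,"az":0},{"grip":0.2,"tx":0.3,"ty":-3.3,"tz":1,"ax":0,"ay":0,"az":0},{"grip":0.2,"tx":0.3,"ty":-3.3,"tz":2,"ax":0,"ay":0,"az":0},{"grip":0.2,"tx":0.3,"ty":-3.3,"tz":2,"ax":0,"ay":0,"az":0},{"grip":0.2,"tx":0,"ty":0,"tz":3,"ax":0,"ay":0,"az":0},{"grip":0.2,"tx":0,"ty":0,"tz":3,"ax":0,"ay":0,"az":0},{"grip":0.2,"tx":0,"ty":0,"tz":0,"ax":0,"ay":0,"az":0}]'
python3 -m handwheel '[{"grip":0.2,"tx":0,"ty":0,"tz":0,"ax":0,"ay":0,"az":0},{"grip":0.2,"tx":0,"ty":0,"tz":0,"ax":0,"ay":0,"az":0}]'
python3 - <<'E'
from h import *
im=get_image("wrist");np.savez("w7.npz",**im)
cv2.imwrite("pics/w7.png",cv2.cvtColor(cv2.resize(im["color"],(800,600)),4))
for d in regions_of("wrist","blank_a")[:2]:
    r=rect(d["pixels"],im,.01);print(round(float(d["score"]),2),d["pixels"].sum(),d["bbox"],r)
    go(r[0],r[1],.01,r[4]+180)
E
```

```text
time_s: 19.22
tcp_pos: [0.4497, -0.2282, 0.0772]
tcp_rot: [179.7, -0.3, -175.1]
force: [-2.0, 1.2, -0.6]
finger_gap: 0.0683
grip_force: 0.0
time_s: 19.38
tcp_pos: [0.4527, -0.2291, 0.0827]
tcp_rot: [-180.0, 0.0, -174.9]
force: [-0.2, -0.8, 0.2]
finger_gap: 0.068
grip_force: 0.0
0.88 8059 [402.3, 187.6, 512.0, 277.8] [ 4.5900e-01 -6.8000e-02  8.5205e+01  6.5983e+01  8.9369e+01]
now [ 0.4532 -0.2293  0.0834] [-1.7992e+02  1.1000e-01 -1.7489e+02] az -84.25 shift [-16.15  -0.38   7.32] rows 4.3
0.63 11155 [218.1, 127.1, 296.5, 273.5] [  0.453  -0.228 110.121  57.089   5.051]
now [ 0.4532 -0.2293  0.0834] [-1.7992e+02  1.1000e-01 -1.7489e+02] az 0.06 shift [0.03 0.14 7.34] rows 1.8
```

View pics/w7.png

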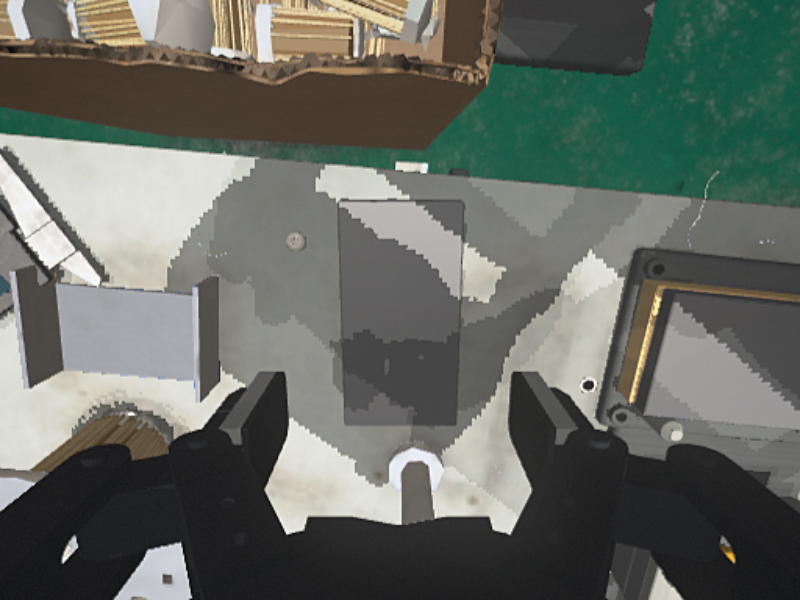

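```bash
python3 -m handwheel '[{"grip":0.2,"tx":0,"ty":0.1,"tz":2.5,"ax":0,"ay":0,"az":0},{"grip":0.2,"tx":0,"ty":0,"tz":2.5,"ax":0,"ay":0,"az":0},{"grip":0.2,"tx":0,"ty":0,"tz":2,"ax":0,"ay":0,"az":0},{"grip":0.25,"tx":0,"ty":0,"tz":0.5,"ax":0,"ay":0,"az":0},{"grip":0.25,"tx":0,"ty":0,"tz":0.4,"ax":0,"ay":0,"az":0},{"grip":0.25,"tx":0,"ty":0,"tz":0.2,"ax":0,"ay":0,"az":0},{"grip":0.25,"tx":0,"ty":0,"tz":0,"ax":0,"ay":0,"az":0},{"grip":0.25,"tx":0,"ty":0,"tz":0,"ax":0,"ay":0,"az":0}]'
```

```text
time_s: 20.15
tcp_pos: [0.4529, -0.2285, 0.0018]
tcp_rot: [-179.9, 0.1, -174.9]
force: [-0.2, -0.8, -0.1]
finger_gap: 0.064
grip_force: 0.0
```

```bash
python3 -m handwheel '[{"grip":0.5,"tx":0,"ty":0,"tz":0,"ax":0,"ay":0,"az":0},{"grip":0.5,"tx":0,"ty":0,"tz":0,"ax":0,"ay":0,"az":0},{"grip":0.5,"tx":0,"ty":0,"tz":0,"ax":0,"ay":0,"az":0},{"grip":0.5,"tx":0,"ty":0,"tz":0,"ax":0,"ay":0,"az":0}]' 60
python3 -m handwheel '[{"grip":0.5,"tx":0,"ty":0,"tz":-0.5,"ax":0,"ay":0,"az":0},{"grip":0.5,"tx":0,"ty":0,"tz":-1,"ax":0,"ay":0,"az":0},{"grip":0.5,"tx":0,"ty":0,"tz":-2.5,"ax":0,"ay":0,"az":0},{"grip":0.5,"tx":0,"ty":0,"tz":-4,"ax":0,"ay":0,"az":0},{"grip":0.5,"tx":0,"ty":0,"tz":-4,"ax":0,"ay":0,"az":0},{"grip":0.5,"tx":0,"ty":0,"tz":-4,"ax":0,"ay":0,"az":0},{"grip":0.5,"tx":0,"ty":0,"tz":-3,"ax":0,"ay":0,"az":0},{"grip":0.5,"tx":0,"ty":0,"tz":-1,"ax":0,"ay":0,"az":0}]'
python3 -m handwheel '[{"grip":0.5,"tx":0,"ty":0,"tz":0,"ax":0,"ay":0,"az":7},{"grip":0.5,"tx":0,"ty":0,"tz":0,"ax":0,"ay":0,"az":7},{"grip":0.5,"tx":0,"ty":0,"tz":0,"ax":0,"ay":0,"az":7},{"grip":0.5,"tx":0,"ty":0,"tz":0,"ax":0,"ay":0,"az":7},{"grip":0.5,"tx":0,"ty":0,"tz":0,"ax":0,"ay":0,"az":7},{"grip":0.5,"tx":0,"ty":0,"tz":0,"ax":0,"ay":0,"az":7},{"grip":0.5,"tx":0,"ty":0,"tz":0,"ax":0,"ay":0,"az":7},{"grip":0.5,"tx":0,"ty":0,"tz":0,"ax":0,"ay":0,"az":7}]' >/dev/null
python3 -m handwheel '[{"grip":0.5,"tx":0,"ty":0,"tz":0,"ax":0,"ay":0,"az":7},{"grip":0.5,"tx":0,"ty":0,"tz":0,"ax":0,"ay":0,"az":7},{"grip":0.5,"tx":0,"ty":0,"tz":0,"ax":0,"ay":0,"az":7},{"grip":0.5,"tx":0,"ty":0,"tz":0,"ax":0,"ay":0,"az":7},{"grip":0.5,"tx":0,"ty":0,"tz":0,"ax":0,"ay":0,"az":7},{"grip":0.5,"tx":0,"ty":0,"tz":0,"ax":0,"ay":0,"az":5},{"grip":0.5,"tx":0,"ty":0,"tz":0,"ax":0,"ay":0,"az":0},{"grip":0.5,"tx":0,"ty":0,"tz":0,"ax":0,"ay":0,"az":0}]'
python3 - <<'E'
from h import *
go(.4505,-.0665,.06,89.1)
E
```

```text
time_s: 20.48
tcp_pos: [0.4528, -0.2285, 0.0022]
tcp_rot: [-179.9, 0.1, -174.9]
force: [-2.2, 1.1, 18.8]
finger_gap: 0.0535
grip_force: 59.0
time_s: 21.15
tcp_pos: [0.4534, -0.2289, 0.2062]
tcp_rot: [-179.8, 0.3, -174.9]
force: [1.0, -1.5, -5.3]
finger_gap: 0.0531
grip_force: 65.5
time_s: 22.48
tcp_pos: [0.452, -0.228, 0.2013]
tcp_rot: [180.0, 0.0, 89.3]
force: [0.0, 0.2, -5.2]
finger_gap: 0.0528
grip_force: 65.5
now [ 0.452  -0.228   0.2013] [180.    0.   89.3] az 0.2 shift [16.15 -0.41 14.13] rows 5.1
```

```bash
python3 -m handwheel '[{"grip":0.5,"tx":3.2,"ty":-0.4,"tz":0,"ax":0,"ay":0,"az":0.2},{"grip":0.5,"tx":3.2,"ty":0,"tz":0,"ax":0,"ay":0,"az":0},{"grip":0.5,"tx":3.2,"ty":0,"tz":0,"ax":0,"ay":0,"az":0},{"grip":0.5,"tx":3.2,"ty":0,"tz":0,"ax":0,"ay":0,"az":0},{"grip":0.5,"tx":3.3,"ty":0,"tz":0,"ax":0,"ay":0,"az":0},{"grip":0.5,"tx":0,"ty":0,"tz":4,"ax":0,"ay":0,"az":0},{"grip":0.5,"tx":0,"ty":0,"tz":4,"ax":0,"ay":0,"az":0},{"grip":0.5,"tx":0,"ty":0,"tz":4,"ax":0,"ay":0,"az":0}]'>/dev/null
python3 -m handwheel '[{"grip":0.5,"tx":0,"ty":0,"tz":2.1,"ax":0,"ay":0,"az":0},{"grip":0.5,"tx":0,"ty":0,"tz":0,"ax":0,"ay":0,"az":0},{"grip":0.5,"tx":0,"ty":0,"tz":0,"ax":0,"ay":0,"az":0},{"grip":0.5,"tx":0,"ty":0,"tz":0,"ax":0,"ay":0,"az":0},{"grip":0.5,"tx":0,"ty":0,"tz":0,"ax":0,"ay":0,"az":0}]'
python3 - <<'E'
from h import *
im=get_image("wrist");np.savez("w8.npz",**im);z=status.get_obs()["tcp_pos"][2]
cv2.imwrite("pics/w8.png",cv2.cvtColor(cv2.resize(im["color"],(800,600)),4))
for d in regions_of("wrist","blank_a")[:3]: print(round(float(d["score"]),2),d["pixels"].sum(),d["bbox"],"held",rect(d["pixels"],im,z+.008))
go(.4505,-.0665,.04,89.1)
E
```

```text
time_s: 23.57
tcp_pos: [0.4523, -0.0675, 0.0615]
tcp_rot: [179.8, 0.0, 89.0]
force: [-0.1, 0.3, -5.3]
finger_gap: 0.0532
grip_force: 66.3
0.83 1016 [199.2, 126.2, 304.6, 136.3] held [ 4.530e-01 -9.000e-03  4.381e+01  4.196e+00 -1.056e+00]
0.67 22921 [194.1, 135.3, 318.1, 337.9] held [ 4.53000e-01 -6.20000e-02  1.01179e+02  5.53730e+01  8.88910e+01]
now [ 0.4521 -0.0674  0.0612] [1.7985e+02 4.0000e-02 8.8950e+01] az -0.15 shift [ 0.09 -0.17  2.12] rows 0.5
```

View pics/w8.png

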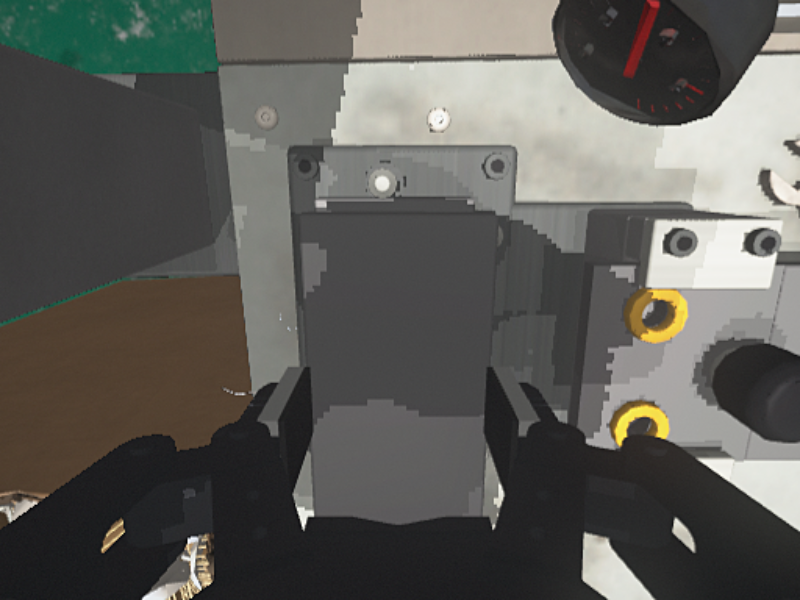

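Run:
```python
from h import *
im=dict(np.load("w8.npz"));s=lambda a:(np.array(a)+.5)/1.5625-.5
for z in (.065,.0695): print("held",on_plane(im,s([[301,212],[496,212]]),z))
print("b1",on_plane(im,s([[316,200],[473,200]]),.034)); print("pin",on_plane(im,s([[382,183]]),.04))
```

```text
held [[ 0.42663469 -0.01064745  0.065     ]
 [ 0.48209316 -0.01167021  0.065     ]]
held [[ 0.42752367 -0.01034638  0.0695    ]
 [ 0.48118821 -0.01133606  0.0695    ]]
b1 [[ 0.42597994 -0.00874374  0.034     ]
 [ 0.48023098 -0.00974136  0.034     ]]
pin [[ 0.44911405 -0.00339886  0.04      ]]
```

```bash
python3 -m handwheel '[{"grip":0.5,"tx":0,"ty":-0.2,"tz":0.6,"ax":0,"ay":0,"az":-0.2},{"grip":0.5,"tx":0,"ty":0,"tz":1,"ax":0,"ay":0,"az":0},{"grip":0.5,"tx":0,"ty":0,"tz":0.4,"ax":0,"ay":0,"az":0},{"grip":0.5,"tx":0,"ty":0,"tz":0,"ax":0,"ay":0,"az":0},{"grip":0.5,"tx":0,"ty":0,"tz":0,"ax":0,"ay":0,"az":0}]'
python3 -m handwheel '[{"grip":0.5,"tx":0,"ty":0,"tz":0.2,"ax":0,"ay":0,"az":0},{"grip":0.5,"tx":0,"ty":0,"tz":0.1,"ax":0,"ay":0,"az":0},{"grip":0.5,"tx":0,"ty":0,"tz":0,"ax":0,"ay":0,"az":0}]'
```

```text
time_s: 24.08
tcp_pos: [0.4491, -0.0671, 0.0398]
tcp_rot: [-180.0, -0.0, 89.1]
force: [-0.2, -0.1, -4.6]
finger_gap: 0.0534
grip_force: 66.2
time_s: 24.33
tcp_pos: [0.4493, -0.0671, 0.0368]
tcp_rot: [180.0, 0.0, 89.1]
force: [-0.9, 0.0, -3.5]
finger_gap: 0.0531
grip_force: 66.2
```

```bash
python3 -m handwheel '[{"grip":0.5,"tx":0,"ty":0,"tz":0.1,"ax":0,"ay":0,"az":0},{"grip":0.5,"tx":0,"ty":0,"tz":0,"ax":0,"ay":0,"az":0}]'
python3 -m handwheel '[{"grip":0.5,"tx":0,"ty":0,"tz":0.1,"ax":0,"ay":0,"az":0},{"grip":0.5,"tx":0,"ty":0,"tz":0,"ax":0,"ay":0,"az":0}]'
```

```text
time_s: 24.5
tcp_pos: [0.4493, -0.0671, 0.0363]
tcp_rot: [180.0, 0.0, 89.1]
force: [-2.4, 1.1, 11.8]
finger_gap: 0.0532
grip_force: 68.5
time_s: 24.67
tcp_pos: [0.4494, -0.0671, 0.0361]
tcp_rot: [179.9, 0.0, 89.1]
force: [-7.4, 1.8, 39.1]
finger_gap: 0.0536
grip_force: 71.7
```

```bash
python3 -m handwheel '[{"grip":0.5,"tx":0,"ty":0,"tz":-0.12,"ax":0,"ay":0,"az":0},{"grip":0.5,"tx":0.1,"ty":0.1,"tz":0,"ax":0,"ay":0,"az":0},{"grip":0.5,"tx":0,"ty":0.1,"tz":0,"ax":0,"ay":0,"az":0},{"grip":0.5,"tx":0,"ty":0,"tz":0,"ax":0,"ay":0,"az":0}]'
python3 -m handwheel '[{"grip":0.5,"tx":0.1,"ty":0,"tz":0,"ax":0,"ay":0,"az":0},{"grip":0.5,"tx":0,"ty":0,"tz":0,"ax":0,"ay":0,"az":0}]'
python3 -m handwheel '[{"grip":0.5,"tx":0.1,"ty":0,"tz":0,"ax":0,"ay":0,"az":0},{"grip":0.5,"tx":0,"ty":0,"tz":0,"ax":0,"ay":0,"az":0}]'
```

```text
time_s: 25.0
tcp_pos: [0.4505, -0.0661, 0.0363]
tcp_rot: [-179.9, 0.0, 89.1]
force: [-6.9, -4.1, 17.5]
finger_gap: 0.0531
grip_force: 69.1
time_s: 25.17
tcp_pos: [0.451, -0.0653, 0.0363]
tcp_rot: [-180.0, 0.0, 89.1]
force: [-5.6, -4.3, 14.3]
finger_gap: 0.0529
grip_force: 68.7
time_s: 25.33
tcp_pos: [0.4514, -0.0645, 0.0363]
tcp_rot: [180.0, 0.0, 89.1]
force: [-4.0, -5.9, 13.2]
finger_gap: 0.0531
grip_force: 68.4
```

```bash
python3 -m handwheel '[{"grip":0.5,"tx":0.1,"ty":0,"tz":0,"ax":0,"ay":0,"az":0},{"grip":0.5,"tx":0,"ty":0,"tz":0,"ax":0,"ay":0,"az":0}]'
python3 -m handwheel '[{"grip":0.5,"tx":0,"ty":0.1,"tz":0,"ax":0,"ay":0,"az":0},{"grip":0.5,"tx":0,"ty":0,"tz":0,"ax":0,"ay":0,"az":0}]'
```

```text
time_s: 25.5
tcp_pos: [0.4516, -0.0638, 0.0363]
tcp_rot: [180.0, 0.1, 89.2]
force: [-4.4, -12.6, 12.3]
finger_gap: 0.0535
grip_force: 68.3
time_s: 25.67
tcp_pos: [0.4516, -0.0638, 0.0363]
tcp_rot: [-179.9, 0.1, 89.2]
force: [-9.6, -13.9, 16.6]
finger_gap: 0.0532
grip_force: 68.9
```

```bash
python3 -m handwheel '[{"grip":0.5,"tx":-0.06,"ty":-0.06,"tz":-0.05,"ax":0,"ay":0,"az":0},{"grip":0.2,"tx":0,"ty":0,"tz":0,"ax":0,"ay":0,"az":0},{"grip":0.2,"tx":0,"ty":0,"tz":0,"ax":0,"ay":0,"az":0},{"grip":0.2,"tx":0,"ty":0,"tz":0,"ax":0,"ay":0,"az":0},{"grip":0.2,"tx":0,"ty":0,"tz":0,"ax":0,"ay":0,"az":0}]'
python3 -m handwheel '[{"grip":0.2,"tx":0,"ty":0,"tz":-1,"ax":0,"ay":0,"az":0},{"grip":0.2,"tx":0,"ty":0,"tz":-3,"ax":0,"ay":0,"az":0},{"grip":0.2,"tx":0,"ty":0,"tz":-4,"ax":0,"ay":0,"az":0},{"grip":0.2,"tx":0,"ty":0,"tz":-4,"ax":0,"ay":0,"az":0},{"grip":0.2,"tx":0,"ty":0,"tz":0,"ax":0,"ay":0,"az":0},{"grip":0.2,"tx":0,"ty":0,"tz":0,"ax":0,"ay":0,"az":0},{"grip":0.2,"tx":0,"ty":0,"tz":0,"ax":0,"ay":0,"az":0}]'
python3 - <<'E'
from h import *
im=get_image("wrist");np.savez("w9.npz",**im)
c=im["color"][80:272,170:426];cv2.imwrite("pics/w9.png",cv2.cvtColor(cv2.resize(c,(768,576),interpolation=2),4))
for d in regions_of("wrist","blank_a")[:3]: print(round(float(d["score"]),2),d["pixels"].sum(),d["bbox"],rect(d["pixels"],im,.044))
for d in pinpoint("wrist","slide_knob")[:1]: print("knob",d["score"],on_plane(im,d["position"],.085))
E
```

```text
time_s: 26.08
tcp_pos: [0.4519, -0.0637, 0.0365]
tcp_rot: [180.0, 0.0, 89.1]
force: [0.5, 0.2, 1.1]
finger_gap: 0.068
grip_force: 0.0
time_s: 26.67
tcp_pos: [0.4516, -0.0637, 0.1564]
tcp_rot: [180.0, 0.0, 89.1]
force: [-0.1, 0.3, 0.5]
finger_gap: 0.068
grip_force: 0.0
0.77 8257 [222.4, 127.3, 287.4, 252.6] [ 4.52000e-01 -6.40000e-02  1.10203e+02  5.73460e+01  8.91210e+01]
knob 0.92 [[ 0.56476538 -0.0629649   0.085     ]]
```

View pics/w9.png

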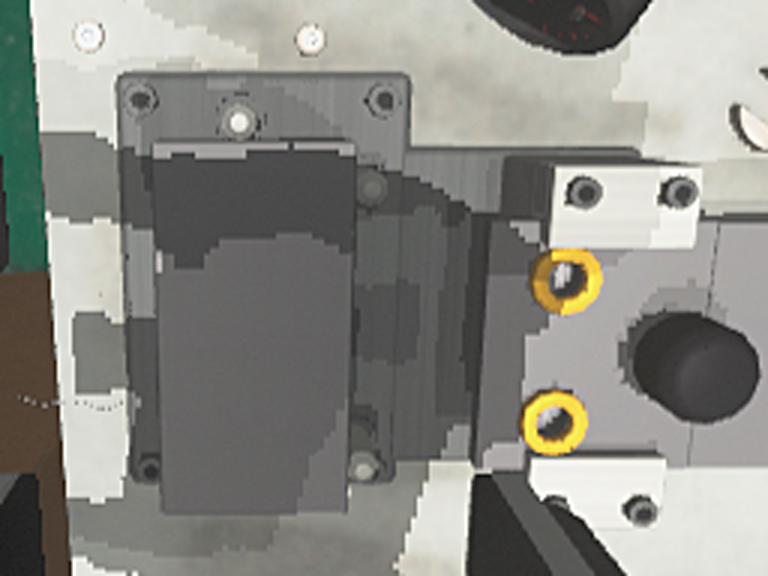

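Run:
```python
from h import *
im=dict(np.load("w9.npz"));f=lambda a:np.array(a)/3.+[170-.3,80-.3]
print("knob",on_plane(im,f([[712,368]]),.085),pinpoint("wrist","slide_knob")[0]["position"])
J=lambda x,y,z:[.4521+x*.99988+y*.0157,-.0638-x*.0157+y,z]
P=proj(im,[J(.124,0,.085),J(.124,0,.061),J(.074,.035,.055),J(.074,-.035,.055),J(.076,.05,.062),J(.033,.042,.04)])
print((P-[170-.3,80-.3])*3)
```

```text
knob [[ 0.56285563 -0.06185298  0.085     ]] [409.5, 203.8]
[[764.90071256 382.61509557]
 [717.06191563 356.05941096]
 [533.87722861 222.12359885]
 [514.34464306 469.20471146]
 [554.60494752 166.14960206]
 [372.41450416 189.92560639]]
```

Run:
```python
from h import *
s=lambda a:(np.array(a)+.5)/1.5625-.5
def tri(obs):
    A=[];b=[]
    for n,px in obs:
        im=dict(np.load(n));o=im["T"][:3,3];d=on_plane(im,[px],0)[0]-o;d/=np.linalg.norm(d)
        M=np.eye(3)-np.outer(d,d);A.append(M);b.append(M@o)
    return np.linalg.lstsq(np.vstack(A),np.hstack(b),rcond=None)[0]
print("dial face",tri([("w1.npz",s([240,97])),("w6.npz",s([511,110]))]))
print("motor top",tri([("w1.npz",s([118,10])),("w6.npz",s([665,15]))]))
print("knob",tri([("w1.npz",s([377,60])),("w6.npz",s([590,293])),("w9.npz",np.array([712,368])/3+[169.7,79.7])]))
go(.5635,-.065,.13,89.1)
```

```text
dial face [0.52440664 0.03783965 0.04958488]
motor top [0.53685795 0.04862232 0.19192668]
knob [ 0.56585629 -0.06351795  0.07852767]
now [ 0.4511 -0.0636  0.1554] [-1.7988e+02 -3.0000e-02  8.9130e+01] az 0.03 shift [ 0.03 11.25  2.52] rows 2.8
```

```bash
python3 -m handwheel '[{"grip":0.45,"tx":0,"ty":0,"tz":-1,"ax":0,"ay":0,"az":-7},{"grip":0.45,"tx":0,"ty":0,"tz":-1,"ax":0,"ay":0,"az":-7},{"grip":0.45,"tx":0,"ty":0,"tz":-1,"ax":0,"ay":0,"az":-7},{"grip":0.45,"tx":0,"ty":0,"tz":0,"ax":0,"ay":0,"az":-7},{"grip":0.45,"tx":0,"ty":0,"tz":0,"ax":0,"ay":0,"az":-7},{"grip":0.45,"tx":0,"ty":0,"tz":0,"ax":0,"ay":0,"az":-7},{"grip":0.45,"tx":0,"ty":0,"tz":0,"ax":0,"ay":0,"az":-7},{"grip":0.45,"tx":0,"ty":0,"tz":0,"ax":0,"ay":0,"az":-7}]' 100 >/dev/null
python3 -m handwheel '[{"grip":0.45,"tx":0,"ty":0,"tz":0,"ax":0,"ay":0,"az":-7},{"grip":0.45,"tx":0,"ty":0,"tz":0,"ax":0,"ay":0,"az":-7},{"grip":0.45,"tx":0,"ty":0,"tz":0,"ax":0,"ay":0,"az":-7},{"grip":0.45,"tx":0,"ty":0,"tz":0,"ax":0,"ay":0,"az":-7},{"grip":0.45,"tx":0,"ty":0,"tz":0,"ax":0,"ay":0,"az":-6},{"grip":0.45,"tx":0,"ty":0,"tz":0,"ax":0,"ay":0,"az":0},{"grip":0.45,"tx":0,"ty":0,"tz":0,"ax":0,"ay":0,"az":0}]'
python3 - <<'E'
from h import *
go(.5645,-.065,.13,179.1)
E
```

```text
time_s: 28.12
tcp_pos: [0.4514, -0.0637, 0.1859]
tcp_rot: [180.0, -0.1, 178.9]
force: [-0.1, -0.9, -0.1]
finger_gap: 0.047
grip_force: 0.0
now [ 0.4514 -0.0637  0.1859] [ 1.7998e+02 -7.0000e-02  1.7893e+02] az -0.17 shift [-11.32   0.04   5.58] rows 3.0
```

Move over the knob at z≈0.13 and take one more look (numbers only) before descending.

```bash
python3 -m handwheel '[{"grip":0.45,"tx":-3.8,"ty":0,"tz":0,"ax":0,"ay":0,"az":0},{"grip":0.45,"tx":-3.8,"ty":0,"tz":0,"ax":0,"ay":0,"az":0},{"grip":0.45,"tx":-3.7,"ty":0,"tz":1.5,"ax":0,"ay":0,"az":0},{"grip":0.45,"tx":0,"ty":0,"tz":2.5,"ax":0,"ay":0,"az":0},{"grip":0.45,"tx":0,"ty":0,"tz":1.5,"ax":0,"ay":0,"az":0},{"grip":0.45,"tx":0,"ty":0,"tz":0,"ax":0,"ay":0,"az":0},{"grip":0.45,"tx":0,"ty":0,"tz":0,"ax":0,"ay":0,"az":0},{"grip":0.45,"tx":0,"ty":0,"tz":0,"ax":0,"ay":0,"az":0}]'
python3 - <<'E'
from h import *
im=get_image("wrist");np.savez("w10.npz",**im)
cv2.imwrite("pics/w10.png",cv2.cvtColor(cv2.resize(im["color"],(800,600)),4))
for d in pinpoint("wrist","slide_knob")[:2]: print("knob",d["score"],d["position"],on_plane(im,d["position"],.085))
go(.5645,-.065,.068,179.1)
E
```

```text
time_s: 28.78
tcp_pos: [0.5648, -0.0656, 0.1322]
tcp_rot: [-180.0, 0.0, 179.0]
force: [0.1, -0.8, -0.3]
finger_gap: 0.0471
grip_force: 0.0
knob 0.55 [256.3, 219.4] [[ 0.56681569 -0.0643658   0.085     ]]
now [ 0.5651 -0.0656  0.1327] [-1.7998e+02  1.0000e-01  1.7906e+02] az -0.04 shift [0.07 0.07 6.47] rows 1.6
```

View pics/w10.png

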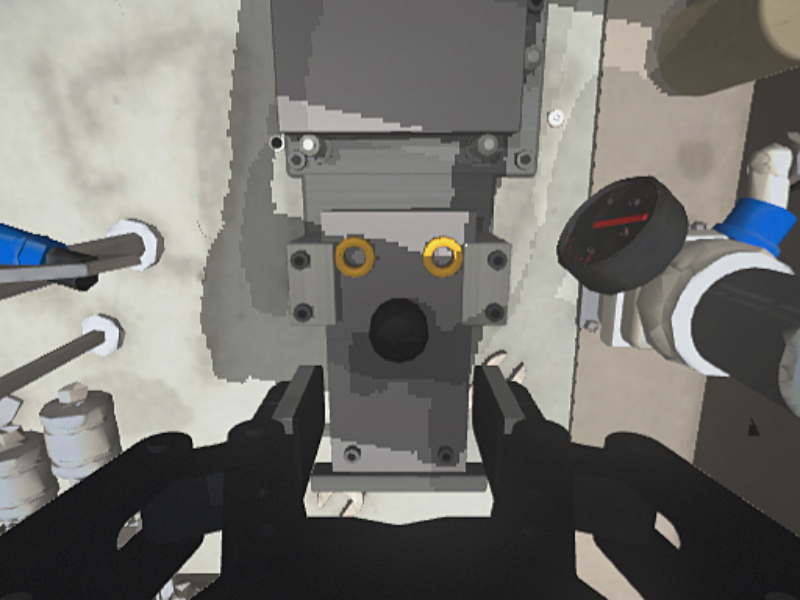

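```bash
python3 -m handwheel '[{"grip":0.45,"tx":-0.1,"ty":0,"tz":2,"ax":0,"ay":0,"az":0},{"grip":0.45,"tx":0,"ty":0,"tz":2,"ax":0,"ay":0,"az":0},{"grip":0.45,"tx":0,"ty":0,"tz":1.5,"ax":0,"ay":0,"az":0},{"grip":0.45,"tx":0,"ty":0,"tz":0.8,"ax":0,"ay":0,"az":0},{"grip":0.45,"tx":0,"ty":0,"tz":0,"ax":0,"ay":0,"az":0},{"grip":0.45,"tx":0,"ty":0,"tz":0,"ax":0,"ay":0,"az":0}]' 
python3 -m handwheel '[{"grip":0.95,"tx":0,"ty":0,"tz":0,"ax":0,"ay":0,"az":0},{"grip":0.95,"tx":0,"ty":0,"tz":0,"ax":0,"ay":0,"az":0},{"grip":0.95,"tx":0,"ty":0,"tz":0,"ax":0,"ay":0,"az":0},{"grip":0.95,"tx":0,"ty":0,"tz":0,"ax":0,"ay":0,"az":0},{"grip":0.95,"tx":0,"ty":0,"tz":0,"ax":0,"ay":0,"az":0},{"grip":0.95,"tx":0,"ty":0,"tz":0,"ax":0,"ay":0,"az":0}]' 80
```

```text
time_s: 29.38
tcp_pos: [0.566, -0.0656, 0.0692]
tcp_rot: [-180.0, 0.0, 179.1]
force: [-0.2, 0.1, 1.5]
finger_gap: 0.0471
grip_force: 0.0
time_s: 29.88
tcp_pos: [0.5666, -0.0654, 0.07]
tcp_rot: [-180.0, 0.1, 179.1]
force: [-1.4, 3.5, 11.0]
finger_gap: 0.0223
grip_force: 78.1
```

```bash
python3 -m handwheel '[{"grip":0.95,"tx":0.5,"ty":0,"tz":0,"ax":0,"ay":0,"az":0},{"grip":0.95,"tx":0.5,"ty":0,"tz":0,"ax":0,"ay":0,"az":0},{"grip":0.95,"tx":0.5,"ty":0,"tz":0,"ax":0,"ay":0,"az":0},{"grip":0.95,"tx":0.5,"ty":0,"tz":0,"ax":0,"ay":0,"az":0}]'
python3 -m handwheel '[{"grip":0.95,"tx":0.6,"ty":0,"tz":0,"ax":0,"ay":0,"az":0},{"grip":0.95,"tx":0.6,"ty":0,"tz":0,"ax":0,"ay":0,"az":0},{"grip":0.95,"tx":0.6,"ty":0,"tz":0,"ax":0,"ay":0,"az":0},{"grip":0.95,"tx":0.6,"ty":0,"tz":0,"ax":0,"ay":0,"az":0},{"grip":0.95,"tx":0.6,"ty":0,"tz":0,"ax":0,"ay":0,"az":0},{"grip":0.95,"tx":0.6,"ty":0,"tz":0,"ax":0,"ay":0,"az":0},{"grip":0.95,"tx":0.6,"ty":0,"tz":0,"ax":0,"ay":0,"az":0},{"grip":0.95,"tx":0.6,"ty":0,"tz":0,"ax":0,"ay":0,"az":0}]'
```

```text
time_s: 30.22
tcp_pos: [0.5471, -0.0652, 0.07]
tcp_rot: [-180.0, 0.2, 179.1]
force: [2.8, 3.8, 9.2]
finger_gap: 0.0221
grip_force: 79.0
time_s: 30.88
tcp_pos: [0.4991, -0.0644, 0.07]
tcp_rot: [-180.0, 0.2, 179.1]
force: [3.5, 5.2, 11.7]
finger_gap: 0.0222
grip_force: 79.4
```

```bash
python3 -m handwheel '[{"grip":0.95,"tx":0.4,"ty":0,"tz":0,"ax":0,"ay":0,"az":0},{"grip":0.95,"tx":0.4,"ty":0,"tz":0,"ax":0,"ay":0,"az":0},{"grip":0.95,"tx":0.3,"ty":0,"tz":0,"ax":0,"ay":0,"az":0},{"grip":0.95,"tx":0.2,"ty":0,"tz":0,"ax":0,"ay":0,"az":0},{"grip":0.95,"tx":0.1,"ty":0,"tz":0,"ax":0,"ay":0,"az":0},{"grip":0.95,"tx":0.1,"ty":0,"tz":0,"ax":0,"ay":0,"az":0}]'
python3 -m handwheel '[{"grip":0.95,"tx":0.1,"ty":0,"tz":0,"ax":0,"ay":0,"az":0},{"grip":0.95,"tx":0.1,"ty":0,"tz":0,"ax":0,"ay":0,"az":0}]'
```

```text
time_s: 31.38
tcp_pos: [0.4842, -0.0642, 0.07]
tcp_rot: [-180.0, 0.2, 179.1]
force: [2.9, 6.0, 13.1]
finger_gap: 0.0221
grip_force: 79.5
time_s: 31.55
tcp_pos: [0.4835, -0.0643, 0.0701]
tcp_rot: [-180.0, 0.4, 179.1]
force: [12.9, 9.9, 3.8]
finger_gap: 0.0223
grip_force: 78.5
```

```bash
python3 -m handwheel '[{"grip":0.95,"tx":0.1,"ty":0,"tz":0,"ax":0,"ay":0,"az":0},{"grip":0.95,"tx":0.1,"ty":0,"tz":0,"ax":0,"ay":0,"az":0},{"grip":0.95,"tx":0,"ty":0,"tz":0,"ax":0,"ay":0,"az":0},{"grip":0.95,"tx":0,"ty":0,"tz":0,"ax":0,"ay":0,"az":0},{"grip":0.95,"tx":0,"ty":0,"tz":0,"ax":0,"ay":0,"az":0}]'
```

```text
time_s: 31.97
tcp_pos: [0.4834, -0.0643, 0.0701]
tcp_rot: [-180.0, 0.5, 179.1]
force: [19.7, 11.7, -2.4]
finger_gap: 0.0221
grip_force: 79.2
```

Firm stop at the end (expected knob x ≈ 0.482). Relax, release, retreat and check.

```bash
python3 -m handwheel '[{"grip":0.95,"tx":-0.2,"ty":0,"tz":0,"ax":0,"ay":0,"az":0},{"grip":0.45,"tx":0,"ty":0,"tz":0,"ax":0,"ay":0,"az":0},{"grip":0.45,"tx":0,"ty":0,"tz":0,"ax":0,"ay":0,"az":0},{"grip":0.45,"tx":0,"ty":0,"tz":0,"ax":0,"ay":0,"az":0},{"grip":0.45,"tx":0,"ty":0,"tz":0,"ax":0,"ay":0,"az":0},{"grip":0.45,"tx":0,"ty":0,"tz":-1,"ax":0,"ay":0,"az":0},{"grip":0.45,"tx":0,"ty":0,"tz":-4,"ax":0,"ay":0,"az":0},{"grip":0.45,"tx":0,"ty":0,"tz":-4,"ax":0,"ay":0,"az":0}]'
python3 -m handwheel '[{"grip":0.45,"tx":-3,"ty":0,"tz":-2,"ax":0,"ay":0,"az":0},{"grip":0.45,"tx":-3,"ty":0,"tz":0,"ax":0,"ay":0,"az":0},{"grip":0.45,"tx":0,"ty":0,"tz":0,"ax":0,"ay":0,"az":0},{"grip":0.45,"tx":0,"ty":0,"tz":0,"ax":0,"ay":0,"az":0},{"grip":0.45,"tx":0,"ty":0,"tz":0,"ax":0,"ay":0,"az":0}]'
python3 - <<'E'
from h import *
im=get_image("wrist");c=im["color"]
cv2.imwrite("pics/w11.png",cv2.cvtColor(cv2.resize(c,(800,600)),4))
for d in pinpoint("wrist","slide_knob")[:1]:
    w=on_plane(im,d["position"],.085)[0]; print("knob",d["score"],w,"joint est",.124-(w[0]-.4521))
E
```

```text
time_s: 32.63
tcp_pos: [0.4792, -0.0639, 0.1585]
tcp_rot: [179.9, -0.2, 179.1]
force: [0.7, -0.2, -0.0]
finger_gap: 0.0471
grip_force: 0.0
time_s: 33.05
tcp_pos: [0.5397, -0.065, 0.1779]
tcp_rot: [180.0, -0.1, 179.1]
force: [-0.4, -0.3, 0.1]
finger_gap: 0.0469
grip_force: 0.0
knob 0.78 [ 0.48154722 -0.06340801  0.085     ] joint est 0.09455277587733651
```

View pics/w11.png

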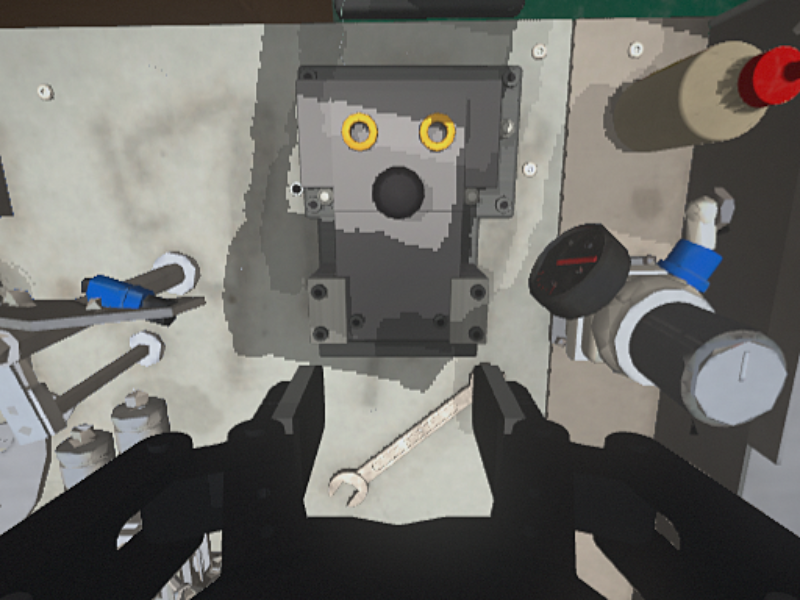

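The picture shows the slide home, with the knob at (398,192) and the back stop bar against the guide at (398,350). The pile lies square under it against the pins.

```bash
python3 -c "
from cell import manip
print(manip.job_done())"
```

```text
the job is handed in; nothing more can be done
None
```

The job is handed in, with no verdict returned: both blanks are stacked on the backing board against the pins, the slide is pulled to its end stop (estimated 0.0945 m), and the bottle and caliper were not touched.

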